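# Load the rusk warmer and set its click dial

## Task

Load the rusk warmer for breakfast: lay every whole rusk from the breakfast tray on the floor of the warmer's open box, none stacked, standing on end or propped on the rim, and cull the misshapen rusks (the short one and the one with a corner missing, whichever are there) into the steel crumb tin. Flick the lock lever fully up before you turn the dial, turn the dial clockwise to the fourth click (four clicks past the first broad tick), then push the lever fully down again so that the setting is locked. Leave the other breakfast things where they are.

Things in the scene. Friction and masses are not known exactly. Their poses are not given: they have to be found in the camera images.
- warmer: Rusk warmer, fixed, 200 mm (x) by 270 mm (y); origin: centre of its underside, on the table. Its +y part is an open aluminium box; its -y part (y -135 to -45 mm) is the control panel: at x 0 to 100 mm a grey block 48 mm high with the dial on top, at x -100 to 0 mm a plinth 12 mm high over which the lock lever reaches. Warmer and tray swap sides of the table from start to start.
- warmer_in (a point): Middle of the floor of the warmer's open box, 5 mm above the table; axes as the warmer's. The clear floor is 190 mm (x) by 165 mm (y); the walls are 5 mm thick and rise to 30 mm above the table.
- dial (a joint): Click dial, vertical axis; rad, grows as it turns clockwise seen from above. A sprung ball clicks it home every 30 degrees (0.5236 rad): click 0 at 0 rad, click 4 at 2.094, click 8 at 4.189 (end stops at 0 and 8). About 0.1 N m turns it over a click; left between clicks it springs to the nearer. Starts on click 0, 1 or 2. The lever, when down, locks it by a pawl; do not force it.
- dial_grip (a point): Point on the dial's axis, 80 mm above the table: where to grip. The grip is an upright black bar 44 mm long, 14 mm thick, from 57 to 89 mm above the table, over a skirt of 24 mm radius (top 58 mm). The frame turns with the dial: the bar lies along its x and is gripped across its y; the pointer (white line) is on its -x end.
- dial_pointer (a point): Pointer end of the dial's bar, 20 mm from the axis, on the bar's top. Nine white ticks on the block round the dial mark clicks 0 to 8; 0 (towards the warmer's -x) and 8 are broad.
- lever (a joint): The lock lever, hinged about the warmer's y axis in front of the panel block. 0 rad: down, level, reaching to the warmer's -x (locks the dial); grows as its tip is lifted, to the stop at 1.0 rad (up; the dial is free above about 0.3). It stays where it is left by friction: about 1.6 N at the tip, either way. Starts at 0.
- lever_hinge (a point): Point on the lever's hinge axis, 40 mm above the table, at (-6, -90) mm of the warmer's frame.
- lever_tip (a point): Middle of the black grip block at the lever's end, 78 mm from the hinge; the block is 24 mm long along the lever, 14 mm wide (warmer's y) and 16 mm thick; the arm behind it is 12 mm wide and 8 mm thick. Down, this point is 40 mm above the table, 28 mm above the plinth.
- tray: White plastic breakfast tray, fixed to the table, 250 mm (x) by 280 mm (y), floor 4 mm thick, rim 4 mm thick and 12 mm high. Origin at the centre of its underside on the table. All the rusks start flat on it.
- tin: Steel crumb tin for the misshapen rusks, fixed to the table between warmer and tray: an open box 140 mm (x) by 145 mm (y), walls 3 mm thick and 25 mm high. Origin at the centre of its underside on the table.
- tin_in (a point): Middle of the tin's floor, 3 mm above the table; axes as the tin's.
- rusk1: A whole rusk: a brown bar 76 mm long (its x), 32 mm wide (y), 22 mm thick (z), 28 to 56 g. Origin at its centre. May be absent (2 to 4 of the four are there).
- rusk2: A whole rusk: a brown bar 76 mm long (its x), 32 mm wide (y), 22 mm thick (z), 28 to 56 g. Origin at its centre. May be absent (2 to 4 of the four are there).
- rusk3: A whole rusk: a brown bar 76 mm long (its x), 32 mm wide (y), 22 mm thick (z), 28 to 56 g. Origin at its centre. May be absent (2 to 4 of the four are there).
- rusk4: A whole rusk: a brown bar 76 mm long (its x), 32 mm wide (y), 22 mm thick (z), 28 to 56 g. Origin at its centre. May be absent (2 to 4 of the four are there).
- short_rusk: A misshapen rusk, snapped short: 44 mm long (its x), 32 mm wide (y), 22 mm thick (z). Origin at its centre. May be absent (1 or 2 of the two misshapen ones are there).
- chipped_rusk: A misshapen rusk with one corner missing: an L in plan. Outline 76 mm long (its x), 32 mm wide (y), 22 mm thick (z), origin at the centre of this outline. It has its full width only from x = -38 to +2 mm; from there to x = +38 mm it is 14 mm wide (y from -16 to -2 mm). Best gripped across y at x = -18 mm. May be absent.
- coaster: Round beech coaster, 96 mm across, 9 mm thick, beyond the work, fixed. Origin at the centre of its underside.
- cups: Two grey silicone cups nested in one another (they move as one), standing on the coaster, 76 mm across the rim, 91 mm high. Leave alone. Origin at the centre of the underside.
- jar: Glass jar with a steel screw cap, 70 mm across, 100 mm high. Leave alone. Origin at the centre of its underside.
- spreader: Steel spreader lying flat, 175 mm long along its x, 22 mm wide. Leave alone. Origin under its middle.

How it is judged:
On the way, in this order (a step that is already met when the one before it is completed fails the run):
1. the lock lever is flicked up before the dial is turned (value of joint lever above 0.75 rad and distance of dial_pointer from where it was at the start of the episode below 0.008 m), for 0.2 s.
2. the dial rests on its fourth click while the lever is still up (value of joint dial between 1.9444 and 2.2444 rad and value of joint lever above 0.5 rad), for 0.3 s.
3. the lever is pushed fully down again (value of joint dial between 1.9444 and 2.2444 rad and value of joint lever below 0.1 rad), for 0.2 s.
At the end, for the whole second after the job is handed in: Whole rusks at rest on the warmer box floor (centre within 83 mm in x, 71 mm in y of its middle, under 23 mm up); misshapen ones at rest in the tin (within 62, 64 mm, under 45 mm up); dial at click 4 (2.09 rad, within 0.15); lever down (below 0.1 rad) (all of step 3 and x of rusk1 in the frame of warmer_in between -0.083 and 0.083 m and y of rusk1 in the frame of warmer_in between -0.071 and 0.071 m and z of rusk1 in the frame of warmer_in between 0 and 0.023 m and linear speed of each of rusk1, rusk2, rusk3, rusk4, short_rusk, chipped_rusk below 0.03 m/s and x of rusk2 in the frame of warmer_in between -0.083 and 0.083 m and y of rusk2 in the frame of warmer_in between -0.071 and 0.071 m and z of rusk2 in the frame of warmer_in between 0 and 0.023 m and x of rusk3 in the frame of warmer_in between -0.083 and 0.083 m and y of rusk3 in the frame of warmer_in between -0.071 and 0.071 m and z of rusk3 in the frame of warmer_in between 0 and 0.023 m and x of rusk4 in the frame of warmer_in between -0.083 and 0.083 m and y of rusk4 in the frame of warmer_in between -0.071 and 0.071 m and z of rusk4 in the frame of warmer_in between 0 and 0.023 m and x of short_rusk in the frame of tin_in between -0.062 and 0.062 m and y of short_rusk in the frame of tin_in between -0.064 and 0.064 m and z of short_rusk in the frame of tin_in between 0 and 0.045 m and x of chipped_rusk in the frame of tin_in between -0.062 and 0.062 m and y of chipped_rusk in the frame of tin_in between -0.064 and 0.064 m and z of chipped_rusk in the frame of tin_in between 0 and 0.045 m); the robot touches nothing.
It fails at once if a bystander (jar, cups, spreader) is moved more than 30 mm (distance of any of cups, jar, spreader from where it was at the start of the episode above 0.03 m).
Of rusk1, rusk2, rusk3, rusk4 only 2 to 4 are there at a start; the rules pass over those that are not, and their reading is None.
Of short_rusk, chipped_rusk only 1 to 2 are there at a start; the rules pass over those that are not, and their reading is None.
At some moment in a run one of rusk1, rusk2, rusk3, rusk4, short_rusk, chipped_rusk may be knocked a few centimetres aside while the robot is not near it.
Once in a run the grip may slacken for a moment while it holds something.
It also fails if it takes over 210 s, if anything falls off the work surface, if the arm or the gripper's body presses on something with over 40 N, if the wrist force passes 120 N, or if a joint passes its speed limit or range.

## Robot

A 6-joint arm with a two-finger parallel gripper is mounted at the origin on the work surface. World frame = base frame: x ahead of the robot, y to its left, z up, the work surface at z = 0. Lengths are in m, angles in rad, forces in N, time in s.
With the tool pointing down it reaches from about 0.25 to 0.725 m from the base axis. Payload 4 kg.
Tool frame: the origin (TCP) lies on the centre line of the jaws, within the pads' length; the fingertips stand 17 mm ahead of it and the grasp point (between the pads) lies 2 mm behind it; z points along the fingers, y is the line along which they close (so a half turn about z gives the same grasp; the last joint's range is limited). The gripper opens to 85 mm and grips with 20 to 120 N. Pads are 22 mm wide; open, the fingers measure 114 mm over their backs; the gripper's body (76 mm by 85 mm) begins 54 mm behind the grasp point. The pads swing forward as they close: fully open they stand 13 mm farther back than shut.
Start: joints at [1.288, 0.241, 0.005, 1.335, 0, 1.571], TCP at [0.14, 0.48, 0.248] pointing down, gripper open.
Joint ranges: [-2.72, 2.72], [-1.05, 1.87], [-1.09, 1.28], [-1.99, 2.15], [-1.42, 1.44], [-3.14, 3.14]. Speed limits (rad/s): [2.79, 2.79, 3.14, 3.14, 3.14, 3.14].

## Interface

Orientations are given as a unit quaternion [x, y, z, w].
In Python, from workcell import bot, camera, get_calibration gives the robot as it stands.
- The arm moves only by the tool apply_moves, never from a script. Its argument "steps" is a list of rows, each a list of 3 entries, a list of its own where there are three numbers: the shift along the tool's x, y, z as a fraction of full scale, then the turn, a rotation vector about the tool's x, y, z as a fraction of full scale, then the opening, from 0 (shut) to 1 (fully open). A call has exactly 8 rows; each row shifts and turns the commanded pose from where the row before left it, along the tool's axes as they then stand; what a row does not reach is not made up. Full scale, the value 1, is 20 cm for a shift and pi rad for a turn. A row lasts 1/12 s, in which the tool goes at most 41.7 mm and 7.16 degrees, less where a joint would pass 70% of its speed; a pose out of reach is approached as far as the arm can. A call with a number of a shift or a turn outside -1 to 1 is refused whole. A call with a gripper value outside its range is refused whole. The fingers move at their own pace and stop on an object; the grip force is fixed at half the most. Time passes only in rows, so rows that do not move let the fingers close, or fill a call up. It gives the time, the measured TCP pose, the force, the opening and the grip force at its end, in the units of the state.
- bot.get_obs(): the state, without advancing time (a new reading comes with each control period).
- camera(name): name is "scene" or "top"; returns (picture, depth): 420x560x3 uint8, red, green, blue; 420x560 float32, m along the optical axis (not along the pixel's ray), 0 where there is no reading.
- get_calibration(name): a dict with "fov_y" (degrees; the focal length in pixels is half the picture's height over the tangent of half this angle, whatever the lens; pixels are square), "cx", "cy" (the principal point, pixels), "rvec" (rotation vector, rad) and "tvec" (3), from world to camera coordinates, as OpenCV has them. Camera axes: x right, y down, z forward; pixel columns grow to the right and rows downward; lengths in m; the calibration is good to about 2 mm. A picture is of the moment at which its call begins. get_calibration takes no time and is no camera call.
- bot.job_done(): hands the job in; it is judged then, once.
The state is a dict: "clock": time; "joint_pos": joint angles; "joint_vel": joint speeds; "tau": joint torques, N m; "eef_pos": TCP position; "tool_rot": TCP orientation; "ft_force": force on the tool from outside, world axes, zero at the start; "ft_torque": the same for the moment, N m; "grip_width": finger opening in m; "grasp_force": force on a finger pad.
Only numpy, scipy, OpenCV 4.12 (cv2) and the standard library are available. Lean on these libraries where they do the work, as an engineer would, in place of code of your own. Each camera call takes 0.05 s, during which the arm holds its last target. There are 200 camera calls.

## Working session

There is one attempt and no reset: what is moved stays moved. The work goes in short steps, Python scripts to look and compute and a tool call to move; the robot and the scene stay as the last step left them, time stands still between calls to the robot, and variables do not carry over. Pictures are saved under pics/ and viewed, at most 14 in all, crops included, and the job is handed in when it is done.

Besides the shell and the picture viewer there is one more tool, called in YAML: its name, and indented under it one key for each argument. apply_moves: Moves the arm, as the interface text tells. Its arguments: {"type":"object","properties":{"steps":{"type":"array"}},"required":["steps"]}

```bash
mkdir -p pics; ls; cat > h.py <<'E'
import numpy as np, cv2
from workcell import bot, camera, get_calibration
from scipy.spatial.transform import Rotation as R
def cal(n):
    c=get_calibration(n); f=210/np.tan(np.radians(c['fov_y'])/2)
    return f,c['cx'],c['cy'],R.from_rotvec(np.ravel(c['rvec'])).as_matrix(),np.ravel(c['tvec'])
def cloud(n,d):
    f,cx,cy,M,t=cal(n); v,u=np.mgrid[:420,:560]
    P=np.stack([(u-cx)/f*d,(v-cy)/f*d,d],-1)
    return (P-t)@M
def px(n,u,v,z):
    f,cx,cy,M,t=cal(n); r=M.T@np.array([(u-cx)/f,(v-cy)/f,1]); o=-M.T@t
    return o+r*(z-o[2])/r[2]
def proj(n,p):
    f,cx,cy,M,t=cal(n); q=M@np.array(p)+t; return q[:2]/q[2]*f+[cx,cy]
E
python3 - <<'E'
from h import *
print(bot.get_obs())
for n in ('scene','top'):
    print(get_calibration(n), cloud(n,np.ones((420,560)))[0,0])
    p,d=camera(n); np.savez(n+'0.npz',p=p,d=d); cv2.imwrite(f'pics/{n}0.png',cv2.resize(p[...,::-1],(800,600)))
E
```

```text
pics
{'clock': 0.0, 'joint_pos': array([1.28800356e+00, 2.41415856e-01, 3.72354006e-03, 1.33514694e+00,
       3.17088217e-05, 1.57079201e+00]), 'joint_vel': array([ 4.77323631e-05, -5.38816959e-04, -1.29451717e-03, -1.89120427e-05,
        6.69911596e-04, -1.63578933e-04]), 'tau': array([-1.34045174e-03, -3.72314429e+01,  2.52411819e+01,  1.69955799e-02,
       -2.27901028e-04, -4.46640144e-06]), 'eef_pos': array([0.13934967, 0.47958879, 0.24741118]), 'tool_rot': array([ 1.40923505e-01,  9.90019960e-01, -1.00903486e-03, -1.59648818e-04]), 'ft_force': array([-0.53332462, -0.42235178,  0.01414216]), 'ft_torque': array([ 0.01243623,  0.01482028, -0.02358872]), 'grasp_force': 0.0, 'grip_width': 0.08538445153580056}
{'fov_y': 55.132742545191434, 'cx': 283.7466991990679, 'cy': 215.22933700757784, 'rvec': array([ 0.88533923,  2.52031959, -1.09618748]), 'tvec': array([ 0.48308476, -0.2067403 ,  1.27901221])} [ 0.9139804  -0.75335439  0.44175161]
{'fov_y': 56.38900962362993, 'cx': 276.23405050003703, 'cy': 207.93024544120038, 'rvec': array([ 2.14645036, -2.15859648,  0.12952498]), 'tvec': array([0.01981633, 0.62829702, 0.9350345 ])} [1.16171289 0.71833918 0.08767003]
```

View pics/top0.png

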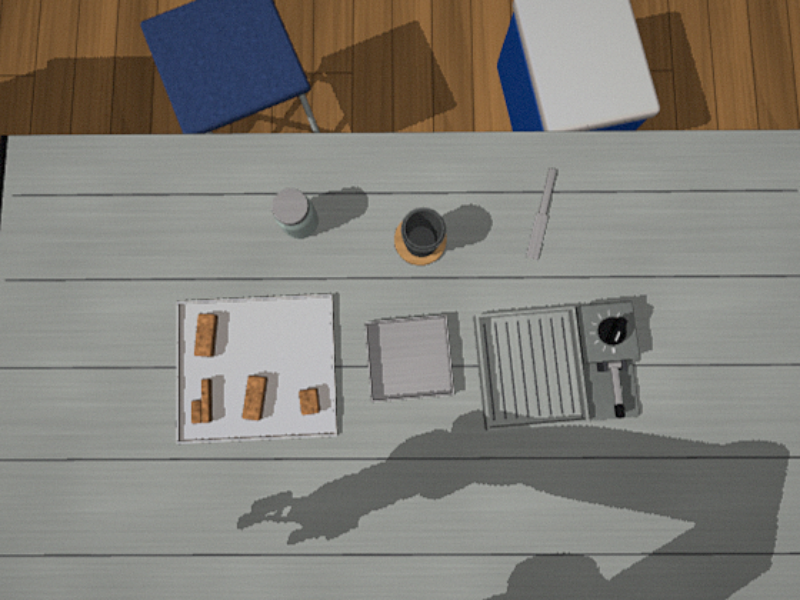

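View pics/scene0.png

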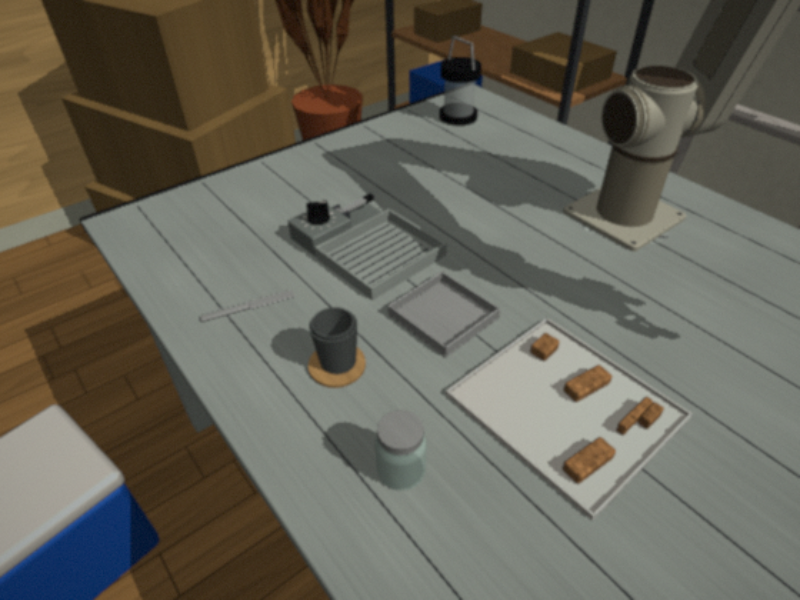

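Top view: tray on the left (+y) with 2 whole rusks, at about (205,335) and (255,398), the chipped one (202,400) and the short one (309,401). Tin at (411,356), warmer on the right with the dial at (612,331) and the lever tip at (620,410).

```bash
python3 - <<'E'
from h import *
z=np.load('top0.npz'); p,d=z['p'],z['d']; C=cloud('top',d)
hsv=cv2.cvtColor(p,cv2.COLOR_RGB2HSV)
m=((hsv[...,0]<16)&(hsv[...,1]>100)).astype(np.uint8); m[:200]=0; m[320:]=0; m[:,:125]=0; m[:,236:]=0
m=cv2.morphologyEx(m,cv2.MORPH_CLOSE,np.ones((3,3)))
n,l,s,c=cv2.connectedComponentsWithStats(m)
for i in range(1,n):
    if s[i,4]<40: continue
    Q=C[(l==i)]; zt=np.median(Q[:,2])
    k=(l==i)&(np.abs(C[...,2]-zt)<.006)
    v,u=np.nonzero(k); W=np.array([px('top',a,b,.026)[:2] for a,b in zip(u,v)])
    (cx,cy),wh,a=cv2.minAreaRect((W*1000).astype(np.float32))
    print('rusk',s[i],zt.round(4),k.sum(),np.round([cx,cy],1),np.round(wh,1),round(a,1))
# table/tray/warmer rects
def rect(name,u0,u1,v0,v1,lo,hi):
    k=np.zeros(d.shape,bool);k[v0:v1,u0:u1]=1; k&=(C[...,2]>lo)&(C[...,2]<hi)
    W=C[k]; r=cv2.minAreaRect((W[:,:2]*1000).astype(np.float32)); print(name,k.sum(),np.round(r[0],1),np.round(r[1],1),round(r[2],1),np.median(W[:,2]).round(4))
rect('tray',115,245,195,320,.007,.035)
rect('tin',250,325,210,290,.012,.04)
rect('warmer',327,460,200,310,.018,.055)
rect('box',327,460,200,310,.022,.036)
rect('block',400,460,200,260,.042,.055)
rect('dial',400,460,200,260,.075,.1)
rect('lever',410,450,250,300,.03,.055)
rect('levertip',410,450,278,300,.035,.06)
print('table',np.median(C[330:350,100:200,2]))
o=np.concatenate([p[195:305,325:460]],1)
cv2.imwrite('pics/c1.png',cv2.resize(o[...,::-1],None,fx=5,fy=5,interpolation=cv2.INTER_CUBIC))
E
```

```text
rusk [136 220  16  29 388] 0.026 368 [566.4 350. ] [33.  71.6] 86.5
rusk [170 263  17  31 394] 0.026 386 [457.1 261.1] [31.8 73.8] 82.7
rusk [134 266  14  30 309] 0.0259 289 [451.2 353. ] [71.1 32.2] 2.3
rusk [210 272  14  18 212] 0.026 211 [450.4 165.8] [41.4 30.8] 7.1
tray 2822 [507.1 263.6] [289.6 281. ] 1.9 0.0153
tin 336 [524.8  -7.6] [140.4 144.8] 4.7 0.0245
warmer 2494 [ 510.6 -266.7] [200.3 270.6] 4.7 0.045
box 858 [ 509.3 -250.8] [200.3 238.7] 4.7 0.0296
block 1279 [ 558.8 -352.7] [117.6  91.3] 5.0 0.0478
dial 139 [ 567.9 -351.6] [15.1 44.7] 62.2 0.0883
lever 426 [ 473.3 -352.2] [84.5 99.6] 88.5 0.0451
levertip 92 [ 439.6 -362. ] [31.6 14.4] 3.9 0.0454
table 0.00048063536623827325
```

View pics/c1.png

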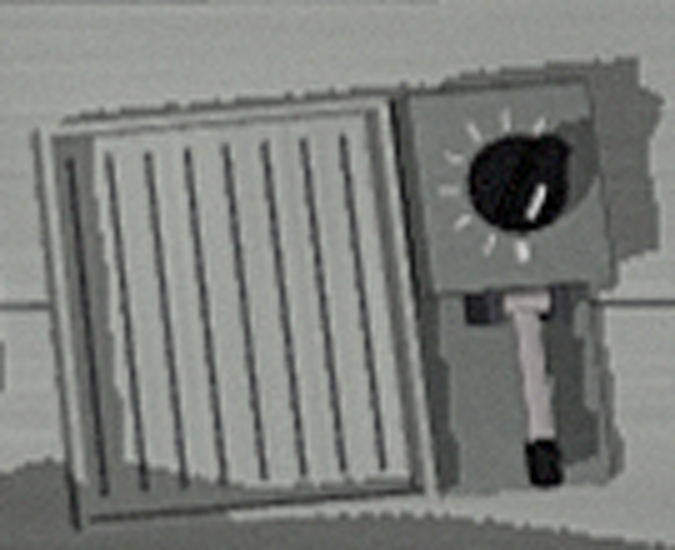

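Dial is on click 1: the bar is at 152° and tick 0 at 184.7°, so 3 clicks clockwise (90°) are needed. The measured warmer, tin and tray sizes match the nominal ones.

```bash
cat > plan.py <<'E'
# usage: plan.py "x y z yaw open n" ...  (mm, deg of tool y); starts from measured pose or "from x y z yaw"
import sys,json
from h import *
W=sys.argv[1:]
o=bot.get_obs(); Rm=R.from_quat(o['tool_rot']).as_matrix()
p=np.array(o['eef_pos'])*1000; th=np.degrees(np.arctan2(Rm[1,1],Rm[0,1]))
print('at',p.round(1),'yaw',th.round(1),'tilt',Rm[:,2].round(3),'t',round(o['clock'],2),'j',np.degrees(o['joint_pos']).round(0),'w',round(o['grip_width'],4),'F',np.round(o['ft_force'],1))
if W and W[0]=='from': p=np.array(list(map(float,W[1].split()[:3]))); th=float(W[1].split()[3]); W=W[2:]
rows=[]
for w in W:
    x,y,z,t,op,n=map(float,w.split()); n=int(n); T=np.array([x,y,z]); dth=(t-th+180)%360-180
    for i in range(n):
        sp=(T-p)/(n-i); st=dth/n; a=np.radians(th)
        ty=np.array([np.cos(a),np.sin(a),0]); tx=np.array([-ty[1],ty[0],0])
        s=np.round(np.array([sp@tx,sp@ty,-sp[2]])/200,3)
        if max(abs(s))>.205 or abs(st)>7.1: print('TOO FAST',s,st)
        rows.append([list(s+0.),[0,0,round(-st/180,4)+0.],op])
        p=p+(s[0]*tx+s[1]*ty)*200-np.array([0,0,s[2]*200]); th+=st
while len(rows)%8: rows.append([[0,0,0],[0,0,0],rows[-1][2]])
for i in range(0,len(rows),8): print(json.dumps(rows[i:i+8]))
E
python3 plan.py "566 350 150 86.5 .55 12" "566 350 60 86.5 .55 4"
```

```text
at [139.4 479.6 247.5] yaw 73.8 tilt [-0.001 -0.002 -1.   ] t 0.1 j [74. 14.  0. 77.  0. 90.] w 0.085 F [ 0.6 -0.5 -0.3]
[[[-0.186, -0.002, 0.041], [0, 0, -0.0059], 0.55], [[-0.186, -0.006, 0.041], [0, 0, -0.0059], 0.55], [[-0.186, -0.009, 0.041], [0, 0, -0.0059], 0.55], [[-0.185, -0.013, 0.04], [0, 0, -0.0059], 0.55], [[-0.185, -0.016, 0.041], [0, 0, -0.0059], 0.55], [[-0.185, -0.019, 0.04], [0, 0, -0.0059], 0.55], [[-0.184, -0.023, 0.041], [0, 0, -0.0059], 0.55], [[-0.184, -0.026, 0.04], [0, 0, -0.0059], 0.55]]
[[[-0.183, -0.03, 0.041], [0, 0, -0.0059], 0.55], [[-0.183, -0.033, 0.04], [0, 0, -0.0059], 0.55], [[-0.182, -0.036, 0.041], [0, 0, -0.0059], 0.55], [[-0.182, -0.039, 0.04], [0, 0, -0.0059], 0.55], [[0.0, 0.0, 0.113], [0, 0, 0.0], 0.55], [[0.0, 0.0, 0.112], [0, 0, 0.0], 0.55], [[0.0, 0.0, 0.113], [0, 0, 0.0], 0.55], [[0.0, 0.0, 0.112], [0, 0, 0.0], 0.55]]
```

apply_moves:
  steps:
    - [[-0.186, -0.002, 0.04], [0, 0, -0.006], 0.55]
    - [[-0.186, -0.006, 0.04], [0, 0, -0.006], 0.55]
    - [[-0.186, -0.009, 0.04], [0, 0, -0.006], 0.55]
    - [[-0.185, -0.013, 0.04], [0, 0, -0.006], 0.55]
    - [[-0.185, -0.016, 0.04], [0, 0, -0.006], 0.55]
    - [[-0.185, -0.019, 0.04], [0, 0, -0.006], 0.55]
    - [[-0.184, -0.023, 0.04], [0, 0, -0.006], 0.55]
    - [[-0.184, -0.026, 0.04], [0, 0, -0.006], 0.55]

```text
clock: 0.77
eef_pos: [0.4255, 0.393, 0.1834]
tool_rot: [0.066, 0.998, -0.0, -0.0]
ft_force: [0.1, 1.1, -0.8]
grip_width: 0.0468
grasp_force: 0.0
```

apply_moves:
  steps:
    - [[-0.183, -0.03, 0.04], [0, 0, -0.006], 0.55]
    - [[-0.183, -0.033, 0.04], [0, 0, -0.006], 0.55]
    - [[-0.182, -0.036, 0.04], [0, 0, -0.006], 0.55]
    - [[-0.182, -0.039, 0.04], [0, 0, -0.006], 0.55]
    - [[0, 0, 0.112], [0, 0, 0], 0.55]
    - [[0, 0, 0.112], [0, 0, 0], 0.55]
    - [[0, 0, 0.112], [0, 0, 0], 0.55]
    - [[0, 0, 0.112], [0, 0, 0], 0.55]

```text
clock: 1.43
eef_pos: [0.5664, 0.3508, 0.0607]
tool_rot: [0.029, 1.0, -0.0, -0.001]
ft_force: [-0.4, 0.3, 0.7]
grip_width: 0.047
grasp_force: 0.0
```

```bash
python3 plan.py "566 350 22 86.5 .55 3" "566 350 22 86.5 0 5"
```

```text
at [566.4 350.8  60.7] yaw 86.7 tilt [-0.001 -0.001 -1.   ] t 1.43 j [32. 40. 13. 63.  0. 35.] w 0.047 F [-0.4  0.3  0.7]
[[[0.001, -0.001, 0.065], [0, 0, 0.0004], 0.55], [[0.0, -0.002, 0.064], [0, 0, 0.0004], 0.55], [[0.001, -0.001, 0.065], [0, 0, 0.0004], 0.55], [[0.0, 0.0, 0.0], [0, 0, 0.0], 0.0], [[0.0, 0.0, 0.0], [0, 0, 0.0], 0.0], [[0.0, 0.0, 0.0], [0, 0, 0.0], 0.0], [[0.0, 0.0, 0.0], [0, 0, 0.0], 0.0], [[0.0, 0.0, 0.0], [0, 0, 0.0], 0.0]]
```

apply_moves:
  steps:
    - [[0, 0, 0.065], [0, 0, 0], 0.55]
    - [[0, 0, 0.065], [0, 0, 0], 0.55]
    - [[0, 0, 0.063], [0, 0, 0], 0.55]
    - [[0, 0, 0], [0, 0, 0], 0]
    - [[0, 0, 0], [0, 0, 0], 0]
    - [[0, 0, 0], [0, 0, 0], 0]
    - [[0, 0, 0], [0, 0, 0], 0]
    - [[0, 0, 0], [0, 0, 0], 0]

```text
clock: 2.1
eef_pos: [0.5671, 0.3518, 0.0253]
tool_rot: [0.028, 1.0, 0.0, 0.001]
ft_force: [0.3, -0.3, -0.8]
grip_width: 0.0308
grasp_force: 62.6
```

apply_moves:
  steps:
    - [[0, 0, -0.1], [0, 0, 0], 0]
    - [[0, 0, -0.15], [0, 0, 0], 0]
    - [[0, 0, -0.15], [0, 0, 0], 0]
    - [[0, 0, -0.1], [0, 0, 0], 0]
    - [[0, 0, 0], [0, 0, 0], 0]
    - [[0, 0, 0], [0, 0, 0], 0]
    - [[0, 0, 0], [0, 0, 0], 0]
    - [[0, 0, 0], [0, 0, 0], 0]

```text
clock: 2.77
eef_pos: [0.5656, 0.3509, 0.1225]
tool_rot: [0.028, 1.0, -0.001, -0.001]
ft_force: [0.0, -1.2, 0.3]
grip_width: 0.031
grasp_force: 62.7
```

```bash
python3 plan.py "504 -185 120 94.7 0 16" "504 -185 60 94.7 0 4" "504 -185 26 94.7 0 4"
```

```text
at [565.6 350.9 122.5] yaw 86.8 tilt [-0.003 -0.002 -1.   ] t 2.77 j [32. 37. 17. 70. -0. 35.] w 0.031 F [ 0.  -1.2  0.3]
[[[0.01, -0.168, 0.001], [0, 0, -0.0028], 0.0], [[0.011, -0.168, 0.001], [0, 0, -0.0028], 0.0], [[0.013, -0.168, 0.001], [0, 0, -0.0028], 0.0], [[0.014, -0.168, 0.001], [0, 0, -0.0028], 0.0], [[0.016, -0.168, 0.001], [0, 0, -0.0028], 0.0], [[0.017, -0.168, 0.001], [0, 0, -0.0028], 0.0], [[0.018, -0.168, 0.001], [0, 0, -0.0028], 0.0], [[0.02, -0.167, 0.001], [0, 0, -0.0028], 0.0]]
[[[0.021, -0.167, 0.001], [0, 0, -0.0028], 0.0], [[0.023, -0.167, 0.001], [0, 0, -0.0028], 0.0], [[0.024, -0.167, 0.0], [0, 0, -0.0028], 0.0], [[0.026, -0.167, 0.001], [0, 0, -0.0028], 0.0], [[0.027, -0.166, 0.0], [0, 0, -0.0028], 0.0], [[0.029, -0.166, 0.001], [0, 0, -0.0028], 0.0], [[0.03, -0.166, 0.0], [0, 0, -0.0028], 0.0], [[0.031, -0.166, 0.001], [0, 0, -0.0028], 0.0]]
[[[0.0, 0.0, 0.075], [0, 0, 0.0], 0.0], [[0.0, 0.0, 0.075], [0, 0, 0.0], 0.0], [[0.0, 0.0, 0.075], [0, 0, 0.0], 0.0], [[0.0, 0.0, 0.075], [0, 0, 0.0], 0.0], [[0.0, 0.0, 0.042], [0, 0, 0.0], 0.0], [[0.0, 0.0, 0.043], [0, 0, 0.0], 0.0], [[0.0, 0.0, 0.042], [0, 0, 0.0], 0.0], [[0.0, 0.0, 0.043], [0, 0, 0.0], 0.0]]
```

apply_moves:
  steps:
    - [[0.01, -0.168, 0], [0, 0, -0.003], 0]
    - [[0.011, -0.168, 0], [0, 0, -0.003], 0]
    - [[0.013, -0.168, 0], [0, 0, -0.003], 0]
    - [[0.014, -0.168, 0], [0, 0, -0.003], 0]
    - [[0.016, -0.168, 0], [0, 0, -0.003], 0]
    - [[0.017, -0.168, 0], [0, 0, -0.003], 0]
    - [[0.018, -0.168, 0], [0, 0, -0.003], 0]
    - [[0.02, -0.167, 0], [0, 0, -0.003], 0]

```text
clock: 3.43
eef_pos: [0.5349, 0.0818, 0.1226]
tool_rot: [-0.01, 1.0, -0.0, -0.001]
ft_force: [1.0, -0.8, 0.4]
grip_width: 0.0311
grasp_force: 62.6
```

apply_moves:
  steps:
    - [[0.021, -0.167, 0], [0, 0, -0.003], 0]
    - [[0.023, -0.167, 0], [0, 0, -0.003], 0]
    - [[0.024, -0.167, 0], [0, 0, -0.003], 0]
    - [[0.026, -0.167, 0], [0, 0, -0.003], 0]
    - [[0.027, -0.166, 0], [0, 0, -0.003], 0]
    - [[0.029, -0.166, 0], [0, 0, -0.002], 0]
    - [[0.03, -0.166, 0], [0, 0, -0.002], 0]
    - [[0.031, -0.166, 0], [0, 0, -0.002], 0]

```text
clock: 4.1
eef_pos: [0.5062, -0.186, 0.1227]
tool_rot: [-0.042, 0.999, 0.001, -0.001]
ft_force: [0.0, 0.1, -0.4]
grip_width: 0.0308
grasp_force: 62.6
```

apply_moves:
  steps:
    - [[0, 0, 0.075], [0, 0, 0], 0]
    - [[0, 0, 0.075], [0, 0, 0], 0]
    - [[0, 0, 0.075], [0, 0, 0], 0]
    - [[0, 0, 0.075], [0, 0, 0], 0]
    - [[0, 0, 0], [0, 0, 0], 0]
    - [[0, 0, 0], [0, 0, 0], 0]
    - [[0, 0, 0], [0, 0, 0], 0]
    - [[0, 0, 0], [0, 0, 0], 0]

```text
clock: 4.77
eef_pos: [0.5083, -0.1848, 0.0649]
tool_rot: [-0.042, 0.999, -0.0, 0.001]
ft_force: [-0.2, -0.6, 0.2]
grip_width: 0.0306
grasp_force: 62.7
```

```bash
python3 plan.py "504 -185 26 94.7 0 5" "504 -185 26 94.7 .5 3" "504 -185 120 94.7 .55 5" ; python3 - <<'E'
from h import *
a=camera('scene')[0][100:230,180:340]
cv2.imwrite('pics/c2.png',cv2.resize(a[...,::-1],None,fx=4,fy=4))
E
```

```text
at [ 508.3 -184.8   64.9] yaw 94.9 tilt [ 0.001 -0.    -1.   ] t 4.77 j [-20.  27. -10.  53.   0. -25.] w 0.0306 F [-0.2 -0.6  0.2]
[[[0.004, 0.0, 0.039], [0, 0, 0.0002], 0.0], [[0.004, 0.0, 0.039], [0, 0, 0.0002], 0.0], [[0.005, 0.0, 0.039], [0, 0, 0.0002], 0.0], [[0.004, 0.001, 0.039], [0, 0, 0.0002], 0.0], [[0.005, 0.0, 0.038], [0, 0, 0.0002], 0.0], [[0.0, 0.0, 0.0], [0, 0, 0.0], 0.5], [[0.0, 0.0, 0.0], [0, 0, 0.0], 0.5], [[0.0, 0.0, 0.0], [0, 0, 0.0], 0.5]]
[[[0.0, 0.0, -0.094], [0, 0, 0.0], 0.55], [[0.0, 0.0, -0.094], [0, 0, 0.0], 0.55], [[0.0, 0.0, -0.094], [0, 0, 0.0], 0.55], [[0.0, 0.0, -0.094], [0, 0, 0.0], 0.55], [[0.0, 0.0, -0.094], [0, 0, 0.0], 0.55], [[0, 0, 0], [0, 0, 0], 0.55], [[0, 0, 0], [0, 0, 0], 0.55], [[0, 0, 0], [0, 0, 0], 0.55]]
```

View pics/c2.png

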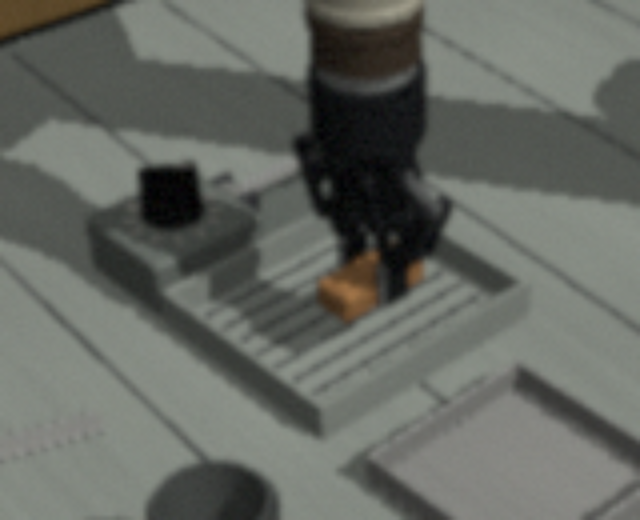

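The rusk is held well, level over the box at (370,285). Now lower it, release it and go up.

apply_moves:
  steps:
    - [[0.004, 0, 0.039], [0, 0, 0], 0]
    - [[0.004, 0, 0.039], [0, 0, 0], 0]
    - [[0.005, 0, 0.039], [0, 0, 0], 0]
    - [[0.004, 0, 0.039], [0, 0, 0], 0]
    - [[0.005, 0, 0.038], [0, 0, 0], 0]
    - [[0, 0, 0], [0, 0, 0], 0]
    - [[0, 0, 0], [0, 0, 0], 0.5]
    - [[0, 0, 0], [0, 0, 0], 0.5]

```text
clock: 5.48
eef_pos: [0.5033, -0.1852, 0.0252]
tool_rot: [-0.042, 0.999, 0.0, -0.0]
ft_force: [-0.6, 1.0, 0.1]
grip_width: 0.043
grasp_force: 0.0
```

apply_moves:
  steps:
    - [[0, 0, 0], [0, 0, 0], 0.5]
    - [[0, 0, -0.094], [0, 0, 0], 0.5]
    - [[0, 0, -0.094], [0, 0, 0], 0.5]
    - [[0, 0, -0.094], [0, 0, 0], 0.55]
    - [[0, 0, -0.094], [0, 0, 0], 0.55]
    - [[0, 0, -0.094], [0, 0, 0], 0.55]
    - [[0, 0, 0], [0, 0, 0], 0.55]
    - [[0, 0, 0], [0, 0, 0], 0.55]

```text
clock: 6.15
eef_pos: [0.5045, -0.1855, 0.1209]
tool_rot: [-0.042, 0.999, -0.001, 0.002]
ft_force: [-0.4, 0.0, -0.7]
grip_width: 0.0471
grasp_force: 0.0
```

```bash
cat > rusks.py <<'E'
from h import *
p,d=camera('top'); C=cloud('top',d); hsv=cv2.cvtColor(p,cv2.COLOR_RGB2HSV)
m=((hsv[...,0]<16)&(hsv[...,1]>100)).astype(np.uint8); m[:195]=0; m[320:]=0
m=cv2.morphologyEx(m,cv2.MORPH_CLOSE,np.ones((3,3)))
n,l,s,c=cv2.connectedComponentsWithStats(m)
for i in range(1,n):
    if s[i,4]<40: continue
    zt=np.median(C[l==i][:,2]); k=(l==i)&(np.abs(C[...,2]-zt)<.006)
    v,u=np.nonzero(k); W=np.array([px('top',a,b,zt)[:2] for a,b in zip(u,v)])
    r=cv2.minAreaRect((W*1000).astype(np.float32)); print(k.sum(),zt.round(4),np.round(r[0],1),np.round(r[1],1),round(r[2],1))
E
python3 rusks.py; python3 plan.py "457 261 120 82.7 .55 16" "457 261 22 82.7 .55 6" "457 261 22 82.7 0 5" "457 261 120 82.7 0 5"
```

```text
9 0.5204 [ 519.6 -141.7] [3.4 2.7] 43.6
109 0.027 [ 527.6 -180.4] [26.9 31.5] 12.3
390 0.026 [457.1 261. ] [31.9 73.8] 82.9
84 0.0263 [ 478.9 -185. ] [29.6 24.3] 88.3
289 0.0261 [451.2 352.9] [71.1 32.2] 2.1
208 0.0263 [450.3 165.8] [41.4 30.6] 7.9
at [ 503.5 -185.2  119.5] yaw 94.9 tilt [ 0.001 -0.    -1.   ] t 6.2 j [-20.  23.  -7.  60.   0. -25.] w 0.047 F [-0.4 -0.2 -0.4]
[[[0.003, 0.14, 0.0], [0, 0, 0.0042], 0.55], [[0.005, 0.14, 0.0], [0, 0, 0.0042], 0.55], [[0.006, 0.14, 0.0], [0, 0, 0.0042], 0.55], [[0.008, 0.14, 0.0], [0, 0, 0.0042], 0.55], [[0.01, 0.14, 0.0], [0, 0, 0.0042], 0.55], [[0.012, 0.14, 0.0], [0, 0, 0.0042], 0.55], [[0.014, 0.139, 0.0], [0, 0, 0.0042], 0.55], [[0.016, 0.139, 0.0], [0, 0, 0.0042], 0.55]]
[[[0.017, 0.139, 0.0], [0, 0, 0.0042], 0.55], [[0.019, 0.139, 0.0], [0, 0, 0.0042], 0.55], [[0.021, 0.139, 0.0], [0, 0, 0.0042], 0.55], [[0.023, 0.138, 0.0], [0, 0, 0.0042], 0.55], [[0.025, 0.138, -0.001], [0, 0, 0.0042], 0.55], [[0.027, 0.138, 0.0], [0, 0, 0.0042], 0.55], [[0.028, 0.137, -0.001], [0, 0, 0.0042], 0.55], [[0.031, 0.137, 0.0], [0, 0, 0.0042], 0.55]]
[[[0.0, 0.0, 0.082], [0, 0, 0.0], 0.55], [[0.0, 0.0, 0.082], [0, 0, 0.0], 0.55], [[0.0, 0.0, 0.081], [0, 0, 0.0], 0.55], [[0.0, 0.0, 0.082], [0, 0, 0.0], 0.55], [[0.0, 0.0, 0.081], [0, 0, 0.0], 0.55], [[0.0, 0.0, 0.082], [0, 0, 0.0], 0.55], [[0.0, 0.0, 0.0], [0, 0, 0.0], 0.0], [[0.0, 0.0, 0.0], [0, 0, 0.0], 0.0]]
[[[0.0, 0.0, 0.0], [0, 0, 0.0], 0.0], [[0.0, 0.0, 0.0], [0, 0, 0.0], 0.0], [[0.0, 0.0, 0.0], [0, 0, 0.0], 0.0], [[0.0, 0.0, -0.098], [0, 0, 0.0], 0.0], [[0.0, 0.0, -0.098], [0, 0, 0.0], 0.0], [[0.0, 0.0, -0.098], [0, 0, 0.0], 0.0], [[0.0, 0.0, -0.098], [0, 0, 0.0], 0.0], [[0.0, 0.0, -0.098], [0, 0, 0.0], 0.0]]
```

apply_moves:
  steps:
    - [[0.003, 0.14, 0], [0, 0, 0.0042], 0.55]
    - [[0.005, 0.14, 0], [0, 0, 0.0042], 0.55]
    - [[0.006, 0.14, 0], [0, 0, 0.0042], 0.55]
    - [[0.008, 0.14, 0], [0, 0, 0.0042], 0.55]
    - [[0.01, 0.14, 0], [0, 0, 0.0042], 0.55]
    - [[0.012, 0.14, 0], [0, 0, 0.0042], 0.55]
    - [[0.014, 0.139, 0], [0, 0, 0.0042], 0.55]
    - [[0.016, 0.139, 0], [0, 0, 0.0042], 0.55]

```text
clock: 6.87
eef_pos: [0.4785, 0.039, 0.1179]
tool_rot: [0.011, 1.0, -0.0, -0.001]
ft_force: [0.6, 0.5, 0.8]
grip_width: 0.0468
grasp_force: 0.0
```

apply_moves:
  steps:
    - [[0.017, 0.139, 0], [0, 0, 0.0042], 0.55]
    - [[0.019, 0.139, 0], [0, 0, 0.0042], 0.55]
    - [[0.021, 0.139, 0], [0, 0, 0.0042], 0.55]
    - [[0.023, 0.138, 0], [0, 0, 0.0042], 0.55]
    - [[0.025, 0.138, 0], [0, 0, 0.0042], 0.55]
    - [[0.027, 0.138, 0], [0, 0, 0.0042], 0.55]
    - [[0.028, 0.137, 0], [0, 0, 0.0042], 0.55]
    - [[0.031, 0.137, 0], [0, 0, 0.0042], 0.55]

```text
clock: 7.53
eef_pos: [0.4553, 0.2619, 0.1178]
tool_rot: [0.063, 0.998, -0.001, -0.001]
ft_force: [0.2, 0.3, 0.1]
grip_width: 0.0467
grasp_force: 0.0
```

apply_moves:
  steps:
    - [[0, 0, 0.082], [0, 0, 0], 0.55]
    - [[0, 0, 0.082], [0, 0, 0], 0.55]
    - [[0, 0, 0.081], [0, 0, 0], 0.55]
    - [[0, 0, 0.082], [0, 0, 0], 0.55]
    - [[0, 0, 0.081], [0, 0, 0], 0.55]
    - [[0, 0, 0.08], [0, 0, 0], 0.55]
    - [[0, 0, 0], [0, 0, 0], 0]
    - [[0, 0, 0], [0, 0, 0], 0]

```text
clock: 8.2
eef_pos: [0.4563, 0.2611, 0.0209]
tool_rot: [0.063, 0.998, -0.0, -0.0]
ft_force: [0.1, -0.7, -0.0]
grip_width: 0.0311
grasp_force: 60.0
```

apply_moves:
  steps:
    - [[0, 0, 0], [0, 0, 0], 0]
    - [[0, 0, 0], [0, 0, 0], 0]
    - [[0, 0, 0], [0, 0, 0], 0]
    - [[0, 0, -0.098], [0, 0, 0], 0]
    - [[0, 0, -0.098], [0, 0, 0], 0]
    - [[0, 0, -0.098], [0, 0, 0], 0]
    - [[0, 0, -0.098], [0, 0, 0], 0]
    - [[0, 0, -0.098], [0, 0, 0], 0]

```text
clock: 8.87
eef_pos: [0.4559, 0.2606, 0.12]
tool_rot: [0.063, 0.998, -0.0, -0.001]
ft_force: [-0.1, -0.4, -0.9]
grip_width: 0.0311
grasp_force: 60.3
```

```bash
python3 rusks.py; python3 plan.py "510 -255 120 94.7 0 18" "510 -255 60 94.7 0 4"  "510 -255 26 94.7 0 4" 
```

```text
373 0.0265 [ 504.  -182.7] [74.  30.9] 5.5
81 0.5125 [492.3 228.1] [33.   5.5] 29.0
127 0.1257 [481.2 255.3] [30.2 23.2] 83.3
209 0.0261 [450.  165.7] [40.7 30.9] 7.9
35 0.5165 [468.6 214.4] [14.9  4.6] 32.2
39 0.1253 [427. 256.] [17.5 13. ] 89.7
at [458.1 261.9 124.1] yaw 82.8 tilt [ 0.005  0.003 -1.   ] t 8.92 j [30. 22. -8. 60. -0. 37.] w 0.0308 F [-0.3 -0.5  2.3]
[[[-0.032, -0.141, 0.001], [0, 0, -0.0037], 0.0], [[-0.031, -0.141, 0.001], [0, 0, -0.0037], 0.0], [[-0.029, -0.141, 0.001], [0, 0, -0.0037], 0.0], [[-0.028, -0.142, 0.001], [0, 0, -0.0037], 0.0], [[-0.026, -0.142, 0.001], [0, 0, -0.0037], 0.0], [[-0.024, -0.142, 0.001], [0, 0, -0.0037], 0.0], [[-0.023, -0.143, 0.001], [0, 0, -0.0037], 0.0], [[-0.021, -0.143, 0.001], [0, 0, -0.0037], 0.0]]
[[[-0.019, -0.143, 0.001], [0, 0, -0.0037], 0.0], [[-0.018, -0.143, 0.001], [0, 0, -0.0037], 0.0], [[-0.016, -0.143, 0.001], [0, 0, -0.0037], 0.0], [[-0.014, -0.144, 0.001], [0, 0, -0.0037], 0.0], [[-0.013, -0.144, 0.001], [0, 0, -0.0037], 0.0], [[-0.011, -0.144, 0.002], [0, 0, -0.0037], 0.0], [[-0.009, -0.144, 0.001], [0, 0, -0.0037], 0.0], [[-0.007, -0.144, 0.002], [0, 0, -0.0037], 0.0]]
[[[-0.006, -0.144, 0.001], [0, 0, -0.0037], 0.0], [[-0.004, -0.143, 0.002], [0, 0, -0.0037], 0.0], [[0.0, 0.0, 0.075], [0, 0, 0.0], 0.0], [[0.0, 0.0, 0.075], [0, 0, 0.0], 0.0], [[0.0, 0.0, 0.075], [0, 0, 0.0], 0.0], [[0.0, 0.0, 0.075], [0, 0, 0.0], 0.0], [[0.0, 0.0, 0.042], [0, 0, 0.0], 0.0], [[0.0, 0.0, 0.043], [0, 0, 0.0], 0.0]]
[[[0.0, 0.0, 0.042], [0, 0, 0.0], 0.0], [[0.0, 0.0, 0.043], [0, 0, 0.0], 0.0], [[0, 0, 0], [0, 0, 0], 0.0], [[0, 0, 0], [0, 0, 0], 0.0], [[0, 0, 0], [0, 0, 0], 0.0], [[0, 0, 0], [0, 0, 0], 0.0], [[0, 0, 0], [0, 0, 0], 0.0], [[0, 0, 0], [0, 0, 0], 0.0]]
```

apply_moves:
  steps:
    - [[-0.032, -0.141, 0], [0, 0, -0.0037], 0]
    - [[-0.031, -0.141, 0], [0, 0, -0.0037], 0]
    - [[-0.029, -0.141, 0], [0, 0, -0.0037], 0]
    - [[-0.028, -0.142, 0], [0, 0, -0.0037], 0]
    - [[-0.026, -0.142, 0], [0, 0, -0.0037], 0]
    - [[-0.024, -0.142, 0], [0, 0, -0.0037], 0]
    - [[-0.023, -0.143, 0], [0, 0, -0.0037], 0]
    - [[-0.021, -0.143, 0], [0, 0, -0.0037], 0]

```text
clock: 9.58
eef_pos: [0.4791, 0.0296, 0.119]
tool_rot: [0.016, 1.0, -0.0, -0.001]
ft_force: [0.2, -0.7, 0.5]
grip_width: 0.0307
grasp_force: 60.2
```

apply_moves:
  steps:
    - [[-0.019, -0.143, 0], [0, 0, -0.0037], 0]
    - [[-0.018, -0.143, 0], [0, 0, -0.0037], 0]
    - [[-0.016, -0.143, 0], [0, 0, -0.0037], 0]
    - [[-0.014, -0.144, 0], [0, 0, -0.0037], 0]
    - [[-0.013, -0.144, 0], [0, 0, -0.0037], 0]
    - [[-0.011, -0.144, 0], [0, 0, -0.0037], 0]
    - [[-0.009, -0.144, 0], [0, 0, -0.0037], 0]
    - [[-0.007, -0.144, 0], [0, 0, -0.0037], 0]

```text
clock: 10.25
eef_pos: [0.5022, -0.1999, 0.1189]
tool_rot: [-0.03, 1.0, 0.0, -0.001]
ft_force: [0.4, 0.4, -0.3]
grip_width: 0.0307
grasp_force: 60.2
```

apply_moves:
  steps:
    - [[-0.006, -0.144, 0], [0, 0, -0.0037], 0]
    - [[-0.004, -0.143, 0], [0, 0, -0.0037], 0]
    - [[0, 0, 0.075], [0, 0, 0], 0]
    - [[0, 0, 0.075], [0, 0, 0], 0]
    - [[0, 0, 0.075], [0, 0, 0], 0]
    - [[0, 0, 0.075], [0, 0, 0], 0]
    - [[0, 0, 0], [0, 0, 0], 0]
    - [[0, 0, 0], [0, 0, 0], 0]

```text
clock: 10.92
eef_pos: [0.5073, -0.2552, 0.0583]
tool_rot: [-0.041, 0.999, 0.001, -0.002]
ft_force: [-0.1, -0.1, 0.9]
grip_width: 0.0306
grasp_force: 60.2
```

```bash
python3 rusks.py; python3 plan.py "510 -255 26 94.7 0 5" ; python3 - <<'E'
from h import *
a=camera('scene')[0][100:230,180:340]
cv2.imwrite('pics/c3.png',cv2.resize(a[...,::-1],None,fx=4,fy=4))
E
```

```text
51 0.4476 [ 526.4 -212.6] [ 4.5 33.6] 62.0
79 0.0628 [ 531.9 -250. ] [27.1 23.9] 89.7
373 0.0267 [ 504.1 -182.8] [73.7 31.2] 5.5
66 0.0628 [ 479.8 -252.5] [25.7 18.8] 89.7
293 0.0258 [451.2 353. ] [71.1 32.2] 2.1
212 0.0262 [450.3 165.8] [41.3 30.7] 9.2
at [ 508.3 -255.6   59.4] yaw 94.7 tilt [-0.001  0.    -1.   ] t 10.97 j [-27.  30.  -6.  55.  -0. -31.] w 0.0307 F [ 0.5  0.7 -0.5]
[[[-0.002, 0.0, 0.033], [0, 0, 0.0001], 0.0], [[-0.002, 0.001, 0.034], [0, 0, 0.0001], 0.0], [[-0.002, 0.0, 0.033], [0, 0, 0.0001], 0.0], [[-0.001, 0.001, 0.034], [0, 0, 0.0001], 0.0], [[-0.002, 0.0, 0.033], [0, 0, 0.0001], 0.0], [[0, 0, 0], [0, 0, 0], 0.0], [[0, 0, 0], [0, 0, 0], 0.0], [[0, 0, 0], [0, 0, 0], 0.0]]
```

View pics/c3.png

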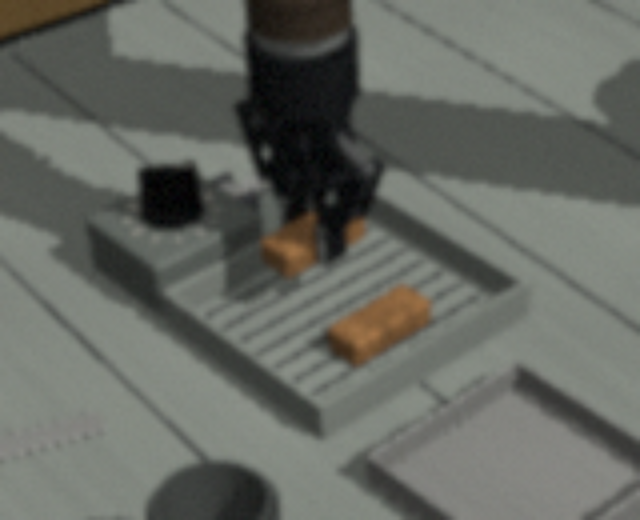

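apply_moves:
  steps:
    - [[-0.002, 0, 0.033], [0, 0, 0], 0]
    - [[-0.002, 0, 0.033], [0, 0, 0], 0]
    - [[-0.002, 0, 0.033], [0, 0, 0], 0]
    - [[-0.001, 0, 0.033], [0, 0, 0], 0]
    - [[-0.002, 0, 0.033], [0, 0, 0], 0]
    - [[0, 0, 0], [0, 0, 0], 0]
    - [[0, 0, 0], [0, 0, 0], 0.5]
    - [[0, 0, 0], [0, 0, 0], 0.5]

```text
clock: 11.68
eef_pos: [0.5105, -0.2557, 0.0267]
tool_rot: [-0.041, 0.999, -0.0, 0.0]
ft_force: [0.4, -0.0, -0.1]
grip_width: 0.0426
grasp_force: 0.0
```

apply_moves:
  steps:
    - [[0, 0, 0], [0, 0, 0], 0.5]
    - [[0, 0, -0.094], [0, 0, 0], 0.5]
    - [[0, 0, -0.094], [0, 0, 0], 0.5]
    - [[0, 0, -0.094], [0, 0, 0], 0.5]
    - [[0, 0, -0.094], [0, 0, 0], 0.5]
    - [[0, 0, -0.094], [0, 0, 0], 0.5]
    - [[0, 0, 0], [0, 0, 0], 0.5]
    - [[0, 0, 0], [0, 0, 0], 0.5]

```text
clock: 12.35
eef_pos: [0.5115, -0.2562, 0.1224]
tool_rot: [-0.041, 0.999, -0.001, 0.002]
ft_force: [0.7, 0.2, -1.2]
grip_width: 0.0426
grasp_force: 0.0
```

```bash
python3 rusks.py; python3 plan.py "433 352.5 120 92.1 .52 18" "433 352.5 22 92.1 .52 6" "433 352.5 22 92.1 0 4" "433 352.5 22 92.1 0 4"
```

```text
16 0.5132 [ 523.3 -209.7] [ 4.8 13.7] 65.1
113 0.0272 [ 534.2 -251.1] [30.2 22.3] 89.7
369 0.0268 [ 504.  -182.7] [74. 31.] 5.1
100 0.0265 [ 483.8 -254.4] [29.8 19.6] 89.7
294 0.0256 [452.2 353.1] [73.1 32.2] 2.1
212 0.0262 [450.4 165.6] [41.3 31. ] 9.2
at [ 510.6 -255.7  121. ] yaw 94.7 tilt [ 0.001 -0.001 -1.   ] t 12.4 j [-27.  26.  -1.  62.  -0. -31.] w 0.0431 F [-0.4 -0.8 -0.2]
[[[0.007, 0.17, 0.0], [0, 0, 0.0008], 0.52], [[0.008, 0.17, 0.0], [0, 0, 0.0008], 0.52], [[0.008, 0.17, 0.0], [0, 0, 0.0008], 0.52], [[0.009, 0.17, 0.0], [0, 0, 0.0008], 0.52], [[0.009, 0.17, 0.0], [0, 0, 0.0008], 0.52], [[0.01, 0.17, 0.0], [0, 0, 0.0008], 0.52], [[0.01, 0.17, 0.0], [0, 0, 0.0008], 0.52], [[0.011, 0.17, 0.0], [0, 0, 0.0008], 0.52]]
[[[0.011, 0.17, 0.001], [0, 0, 0.0008], 0.52], [[0.011, 0.17, 0.0], [0, 0, 0.0008], 0.52], [[0.012, 0.17, 0.001], [0, 0, 0.0008], 0.52], [[0.012, 0.17, 0.0], [0, 0, 0.0008], 0.52], [[0.013, 0.17, 0.001], [0, 0, 0.0008], 0.52], [[0.013, 0.17, 0.0], [0, 0, 0.0008], 0.52], [[0.014, 0.17, 0.001], [0, 0, 0.0008], 0.52], [[0.014, 0.17, 0.0], [0, 0, 0.0008], 0.52]]
[[[0.015, 0.169, 0.001], [0, 0, 0.0008], 0.52], [[0.015, 0.17, 0.0], [0, 0, 0.0008], 0.52], [[0.0, 0.0, 0.082], [0, 0, 0.0], 0.52], [[0.0, 0.0, 0.082], [0, 0, 0.0], 0.52], [[0.0, 0.0, 0.082], [0, 0, 0.0], 0.52], [[0.0, 0.0, 0.081], [0, 0, 0.0], 0.52], [[0.0, 0.0, 0.082], [0, 0, 0.0], 0.52], [[0.0, 0.0, 0.081], [0, 0, 0.0], 0.52]]
[[[0.0, 0.0, 0.0], [0, 0, 0.0], 0.0], [[0.0, 0.0, 0.0], [0, 0, 0.0], 0.0], [[0.0, 0.0, 0.0], [0, 0, 0.0], 0.0], [[0.0, 0.0, 0.0], [0, 0, 0.0], 0.0], [[0.0, 0.0, 0.0], [0, 0, 0.0], 0.0], [[0.0, 0.0, 0.0], [0, 0, 0.0], 0.0], [[0.0, 0.0, 0.0], [0, 0, 0.0], 0.0], [[0.0, 0.0, 0.0], [0, 0, 0.0], 0.0]]
```

apply_moves:
  steps:
    - [[0.007, 0.17, 0], [0, 0, 0.0008], 0.52]
    - [[0.008, 0.17, 0], [0, 0, 0.0008], 0.52]
    - [[0.008, 0.17, 0], [0, 0, 0.0008], 0.52]
    - [[0.009, 0.17, 0], [0, 0, 0.0008], 0.52]
    - [[0.009, 0.17, 0], [0, 0, 0.0008], 0.52]
    - [[0.01, 0.17, 0], [0, 0, 0.0008], 0.52]
    - [[0.01, 0.17, 0], [0, 0, 0.0008], 0.52]
    - [[0.011, 0.17, 0], [0, 0, 0.0008], 0.52]

```text
clock: 13.07
eef_pos: [0.4744, 0.016, 0.1194]
tool_rot: [-0.031, 1.0, 0.0, -0.001]
ft_force: [-0.0, 0.1, 0.2]
grip_width: 0.0444
grasp_force: 0.0
```

apply_moves:
  steps:
    - [[0.011, 0.17, 0], [0, 0, 0.0008], 0.52]
    - [[0.011, 0.17, 0], [0, 0, 0.0008], 0.52]
    - [[0.012, 0.17, 0], [0, 0, 0.0008], 0.52]
    - [[0.012, 0.17, 0], [0, 0, 0.0008], 0.52]
    - [[0.013, 0.17, 0], [0, 0, 0.0008], 0.52]
    - [[0.013, 0.17, 0], [0, 0, 0.0008], 0.52]
    - [[0.014, 0.17, 0], [0, 0, 0.0008], 0.52]
    - [[0.014, 0.17, 0], [0, 0, 0.0008], 0.52]

```text
clock: 13.73
eef_pos: [0.4399, 0.2861, 0.1192]
tool_rot: [-0.021, 1.0, -0.001, -0.001]
ft_force: [0.2, 0.4, -0.2]
grip_width: 0.0443
grasp_force: 0.0
```

apply_moves:
  steps:
    - [[0.015, 0.169, 0], [0, 0, 0.0008], 0.52]
    - [[0.015, 0.17, 0], [0, 0, 0.0008], 0.52]
    - [[0, 0, 0.082], [0, 0, 0], 0.52]
    - [[0, 0, 0.082], [0, 0, 0], 0.52]
    - [[0, 0, 0.082], [0, 0, 0], 0.52]
    - [[0, 0, 0.082], [0, 0, 0], 0.52]
    - [[0, 0, 0.082], [0, 0, 0], 0.52]
    - [[0, 0, 0.08], [0, 0, 0], 0.52]

```text
clock: 14.4
eef_pos: [0.4313, 0.3518, 0.0203]
tool_rot: [-0.019, 1.0, -0.001, -0.001]
ft_force: [-0.2, -0.5, 0.4]
grip_width: 0.0444
grasp_force: 0.0
```

apply_moves:
  steps:
    - [[0, 0, 0], [0, 0, 0], 0]
    - [[0, 0, 0], [0, 0, 0], 0]
    - [[0, 0, 0], [0, 0, 0], 0]
    - [[0, 0, 0], [0, 0, 0], 0]
    - [[0, 0, -0.12], [0, 0, 0], 0]
    - [[0, 0, -0.12], [0, 0, 0], 0]
    - [[0, 0, -0.12], [0, 0, 0], 0]
    - [[0, 0, -0.12], [0, 0, 0], 0]

```text
clock: 15.07
eef_pos: [0.4319, 0.3521, 0.1192]
tool_rot: [-0.019, 1.0, -0.0, -0.001]
ft_force: [1.0, 0.7, -1.0]
grip_width: 0.0308
grasp_force: 59.2
```

```bash
python3 rusks.py; python3 plan.py "504 21 120 94.7 0 13" "504 21 60 94.7 0 3" "504 21 25 94.7 0 5" "504 21 25 94.7 .45 3"; python3 - <<'E'
from h import *
c,s=np.cos(np.radians(4.7)),np.sin(np.radians(4.7))
for a in ((-18,30),(0,-35)): print(524.8+c*a[0]-s*a[1],-7.6+s*a[0]+c*a[1])
E
```

```text
367 0.0266 [ 509.7 -252.4] [73.  31.7] 3.3
368 0.0268 [ 503.9 -182.8] [73.7 30.6] 5.5
145 0.1242 [466.8 350.6] [31.4 44. ] 89.7
208 0.0261 [450.5 166. ] [41.4 29.7] 0.9
33 0.5202 [479.5 330.3] [7.9 8.8] 18.3
21 0.4956 [473.1 324.4] [12.2  6.1] 47.5
26 0.3006 [443.5 320.4] [33.1  6.2] 17.9
76 0.4982 [453.9 309.5] [37.4  6.9] 39.9
44 0.5281 [450.6 307.8] [20.6  7. ] 37.1
at [434.4 354.1 124.6] yaw 92.2 tilt [ 0.006  0.005 -1.   ] t 15.12 j [39. 25. -3. 62. -0. 37.] w 0.0312 F [1.3 0.2 3.4]
[[[-0.022, -0.129, 0.002], [0, 0, -0.0011], 0.0], [[-0.021, -0.129, 0.002], [0, 0, -0.0011], 0.0], [[-0.021, -0.129, 0.002], [0, 0, -0.0011], 0.0], [[-0.021, -0.129, 0.002], [0, 0, -0.0011], 0.0], [[-0.02, -0.129, 0.002], [0, 0, -0.0011], 0.0], [[-0.02, -0.129, 0.002], [0, 0, -0.0011], 0.0], [[-0.019, -0.13, 0.002], [0, 0, -0.0011], 0.0], [[-0.019, -0.13, 0.002], [0, 0, -0.0011], 0.0]]
[[[-0.018, -0.13, 0.001], [0, 0, -0.0011], 0.0], [[-0.018, -0.13, 0.002], [0, 0, -0.0011], 0.0], [[-0.018, -0.13, 0.001], [0, 0, -0.0011], 0.0], [[-0.017, -0.129, 0.002], [0, 0, -0.0011], 0.0], [[-0.017, -0.13, 0.001], [0, 0, -0.0011], 0.0], [[0.0, 0.0, 0.1], [0, 0, 0.0], 0.0], [[0.0, 0.0, 0.1], [0, 0, 0.0], 0.0], [[0.0, 0.0, 0.1], [0, 0, 0.0], 0.0]]
[[[0.0, 0.0, 0.035], [0, 0, 0.0], 0.0], [[0.0, 0.0, 0.035], [0, 0, 0.0], 0.0], [[0.0, 0.0, 0.035], [0, 0, 0.0], 0.0], [[0.0, 0.0, 0.035], [0, 0, 0.0], 0.0], [[0.0, 0.0, 0.035], [0, 0, 0.0], 0.0], [[0.0, 0.0, 0.0], [0, 0, 0.0], 0.45], [[0.0, 0.0, 0.0], [0, 0, 0.0], 0.45], [[0.0, 0.0, 0.0], [0, 0, 0.0], 0.45]]
504.40237177837406 20.824228449200362
527.6678478020514 -42.48230853863128
```

apply_moves:
  steps:
    - [[-0.022, -0.129, 0], [0, 0, -0.001], 0]
    - [[-0.022, -0.129, 0], [0, 0, -0.001], 0]
    - [[-0.021, -0.129, 0], [0, 0, -0.001], 0]
    - [[-0.021, -0.129, 0], [0, 0, -0.001], 0]
    - [[-0.02, -0.129, 0], [0, 0, -0.001], 0]
    - [[-0.02, -0.129, 0], [0, 0, -0.001], 0]
    - [[-0.02, -0.13, 0], [0, 0, -0.001], 0]
    - [[-0.02, -0.13, 0], [0, 0, -0.001], 0]

```text
clock: 15.78
eef_pos: [0.4753, 0.1463, 0.1184]
tool_rot: [-0.032, 1.0, -0.0, -0.0]
ft_force: [0.2, -0.6, 0.3]
grip_width: 0.0307
grasp_force: 59.3
```

apply_moves:
  steps:
    - [[-0.02, -0.13, 0], [0, 0, -0.001], 0]
    - [[-0.02, -0.13, 0], [0, 0, -0.001], 0]
    - [[-0.02, -0.13, 0], [0, 0, -0.001], 0]
    - [[-0.02, -0.13, 0], [0, 0, -0.001], 0]
    - [[-0.02, -0.125, 0], [0, 0, -0.001], 0]
    - [[0, 0, 0.1], [0, 0, 0], 0]
    - [[0, 0, 0.1], [0, 0, 0], 0]
    - [[0, 0, 0.08], [0, 0, 0], 0]

```text
clock: 16.45
eef_pos: [0.504, 0.0194, 0.0615]
tool_rot: [-0.038, 0.999, 0.0, -0.0]
ft_force: [-0.5, -1.1, -0.9]
grip_width: 0.0307
grasp_force: 59.3
```

apply_moves:
  steps:
    - [[0, 0, 0], [0, 0, 0], 0]
    - [[0, 0, 0], [0, 0, 0], 0]
    - [[0, 0, 0], [0, 0, 0], 0]
    - [[0, 0, 0], [0, 0, 0], 0]
    - [[0, 0, 0], [0, 0, 0], 0]
    - [[0, 0, 0], [0, 0, 0], 0]
    - [[0, 0, 0], [0, 0, 0], 0]
    - [[0, 0, 0], [0, 0, 0], 0]

```text
clock: 17.12
eef_pos: [0.5048, 0.0204, 0.0631]
tool_rot: [-0.039, 0.999, -0.0, 0.0]
ft_force: [-0.6, -0.2, -1.3]
grip_width: 0.0307
grasp_force: 59.3
```

```bash
python3 rusks.py; python3 plan.py "504 20 24 94.7 0 5" "504 20 24 94.7 .46 3"  "504 20 100 94.7 .46 4" "450 166 100 95 .46 6" "450 166 22 95 .5 5" "450 166 22 95 0 4"
```

```text
376 0.0265 [ 509.7 -252.9] [72.7 32.1] 2.6
375 0.0267 [ 504.  -182.8] [74.  31.2] 5.5
213 0.026 [450.4 165.7] [41.3 31. ] 9.2
at [504.7  20.4  63. ] yaw 94.5 tilt [ 0.  0. -1.] t 17.17 j [  2.  24. -16.  51.   0.  -2.] w 0.0306 F [-0.5  0.5  0.4]
[[[0.001, 0.0, 0.039], [0, 0, -0.0002], 0.0], [[0.001, 0.0, 0.039], [0, 0, -0.0002], 0.0], [[0.001, -0.001, 0.039], [0, 0, -0.0002], 0.0], [[0.0, 0.0, 0.039], [0, 0, -0.0002], 0.0], [[0.001, -0.001, 0.039], [0, 0, -0.0002], 0.0], [[0.0, 0.0, 0.0], [0, 0, 0.0], 0.46], [[0.0, 0.0, 0.0], [0, 0, 0.0], 0.46], [[0.0, 0.0, 0.0], [0, 0, 0.0], 0.46]]
[[[0.0, 0.0, -0.095], [0, 0, 0.0], 0.46], [[0.0, 0.0, -0.095], [0, 0, 0.0], 0.46], [[0.0, 0.0, -0.095], [0, 0, 0.0], 0.46], [[0.0, 0.0, -0.095], [0, 0, 0.0], 0.46], [[0.035, 0.125, 0.0], [0, 0, -0.0003], 0.46], [[0.035, 0.125, 0.0], [0, 0, -0.0003], 0.46], [[0.034, 0.125, 0.0], [0, 0, -0.0003], 0.46], [[0.034, 0.125, 0.0], [0, 0, -0.0003], 0.46]]
[[[0.035, 0.125, 0.0], [0, 0, -0.0003], 0.46], [[0.034, 0.125, 0.0], [0, 0, -0.0003], 0.46], [[0.0, 0.0, 0.078], [0, 0, 0.0], 0.5], [[0.0, 0.0, 0.078], [0, 0, 0.0], 0.5], [[0.0, 0.0, 0.078], [0, 0, 0.0], 0.5], [[0.0, 0.0, 0.078], [0, 0, 0.0], 0.5], [[0.0, 0.0, 0.078], [0, 0, 0.0], 0.5], [[0.0, 0.0, 0.0], [0, 0, 0.0], 0.0]]
[[[0.0, 0.0, 0.0], [0, 0, 0.0], 0.0], [[0.0, 0.0, 0.0], [0, 0, 0.0], 0.0], [[0.0, 0.0, 0.0], [0, 0, 0.0], 0.0], [[0, 0, 0], [0, 0, 0], 0.0], [[0, 0, 0], [0, 0, 0], 0.0], [[0, 0, 0], [0, 0, 0], 0.0], [[0, 0, 0], [0, 0, 0], 0.0], [[0, 0, 0], [0, 0, 0], 0.0]]
```

apply_moves:
  steps:
    - [[0, 0, 0.039], [0, 0, 0], 0]
    - [[0, 0, 0.039], [0, 0, 0], 0]
    - [[0, 0, 0.039], [0, 0, 0], 0]
    - [[0, 0, 0.039], [0, 0, 0], 0]
    - [[0, 0, 0.039], [0, 0, 0], 0]
    - [[0, 0, 0], [0, 0, 0], 0]
    - [[0, 0, 0], [0, 0, 0], 0.46]
    - [[0, 0, 0], [0, 0, 0], 0.46]

```text
clock: 17.83
eef_pos: [0.5047, 0.0203, 0.0237]
tool_rot: [-0.039, 0.999, 0.0, -0.0]
ft_force: [0.3, 0.2, 0.2]
grip_width: 0.0393
grasp_force: 0.0
```

apply_moves:
  steps:
    - [[0, 0, 0], [0, 0, 0], 0.46]
    - [[0, 0, -0.095], [0, 0, 0], 0.46]
    - [[0, 0, -0.095], [0, 0, 0], 0.46]
    - [[0, 0, -0.095], [0, 0, 0], 0.46]
    - [[0, 0, -0.095], [0, 0, 0], 0.46]
    - [[0.035, 0.125, 0], [0, 0, 0], 0.5]
    - [[0.035, 0.125, 0], [0, 0, 0], 0.5]
    - [[0.034, 0.125, 0], [0, 0, 0], 0.5]

```text
clock: 18.5
eef_pos: [0.4784, 0.094, 0.101]
tool_rot: [-0.038, 0.999, 0.0, 0.001]
ft_force: [0.2, -0.3, 0.3]
grip_width: 0.0425
grasp_force: 0.0
```

apply_moves:
  steps:
    - [[0.035, 0.125, 0], [0, 0, 0], 0.5]
    - [[0.035, 0.125, 0], [0, 0, 0], 0.5]
    - [[0.034, 0.125, 0], [0, 0, 0], 0.5]
    - [[0, 0, 0], [0, 0, 0], 0.5]
    - [[0, 0, 0], [0, 0, 0], 0.5]
    - [[0, 0, 0], [0, 0, 0], 0.5]
    - [[0, 0, 0], [0, 0, 0], 0.5]
    - [[0, 0, 0], [0, 0, 0], 0.5]

```text
clock: 19.17
eef_pos: [0.4518, 0.1657, 0.0998]
tool_rot: [-0.038, 0.999, -0.0, 0.0]
ft_force: [0.3, 0.5, 0.1]
grip_width: 0.0427
grasp_force: 0.0
```

```bash
python3 rusks.py; python3 plan.py "450 166 22 95 .5 5" "450 166 22 95 0 5" "450 166 100 95 0 6" "527 -42 100 94.7 0 8" "527 -42 60 94.7 0 2"
```

```text
256 0.0252 [522.5  23.1] [73.3 29.7] 6.0
376 0.0266 [ 509.7 -253. ] [73.1 31.8] 3.6
370 0.0267 [ 503.9 -182.6] [73.7 30.9] 5.5
19 0.4939 [461.6 120.1] [10.9  2.4] 19.9
at [451.7 165.7  99.7] yaw 94.4 tilt [ 0. -0. -1.] t 19.22 j [ 20.  19. -17.  55.  -0.  16.] w 0.0427 F [ 0.5 -0.4  1.1]
[[[0.002, 0.0, 0.078], [0, 0, -0.0007], 0.5], [[0.002, 0.001, 0.078], [0, 0, -0.0007], 0.5], [[0.001, 0.0, 0.078], [0, 0, -0.0007], 0.5], [[0.002, 0.001, 0.077], [0, 0, -0.0007], 0.5], [[0.001, 0.0, 0.078], [0, 0, -0.0007], 0.5], [[0.0, 0.0, 0.0], [0, 0, 0.0], 0.0], [[0.0, 0.0, 0.0], [0, 0, 0.0], 0.0], [[0.0, 0.0, 0.0], [0, 0, 0.0], 0.0]]
[[[0.0, 0.0, 0.0], [0, 0, 0.0], 0.0], [[0.0, 0.0, 0.0], [0, 0, 0.0], 0.0], [[0.0, 0.0, -0.065], [0, 0, 0.0], 0.0], [[0.0, 0.0, -0.065], [0, 0, 0.0], 0.0], [[0.0, 0.0, -0.065], [0, 0, 0.0], 0.0], [[0.0, 0.0, -0.065], [0, 0, 0.0], 0.0], [[0.0, 0.0, -0.065], [0, 0, 0.0], 0.0], [[0.0, 0.0, -0.065], [0, 0, 0.0], 0.0]]
[[[-0.037, -0.134, 0.0], [0, 0, 0.0002], 0.0], [[-0.037, -0.134, 0.0], [0, 0, 0.0002], 0.0], [[-0.037, -0.134, 0.0], [0, 0, 0.0002], 0.0], [[-0.037, -0.133, 0.0], [0, 0, 0.0002], 0.0], [[-0.037, -0.133, 0.0], [0, 0, 0.0002], 0.0], [[-0.037, -0.134, 0.0], [0, 0, 0.0002], 0.0], [[-0.037, -0.133, 0.0], [0, 0, 0.0002], 0.0], [[-0.036, -0.134, 0.0], [0, 0, 0.0002], 0.0]]
[[[0.0, 0.0, 0.1], [0, 0, 0.0], 0.0], [[0.0, 0.0, 0.1], [0, 0, 0.0], 0.0], [[0, 0, 0], [0, 0, 0], 0.0], [[0, 0, 0], [0, 0, 0], 0.0], [[0, 0, 0], [0, 0, 0], 0.0], [[0, 0, 0], [0, 0, 0], 0.0], [[0, 0, 0], [0, 0, 0], 0.0], [[0, 0, 0], [0, 0, 0], 0.0]]
```

apply_moves:
  steps:
    - [[0.001, 0, 0.078], [0, 0, 0], 0.5]
    - [[0.001, 0, 0.078], [0, 0, 0], 0.5]
    - [[0.001, 0, 0.078], [0, 0, 0], 0.5]
    - [[0.001, 0, 0.077], [0, 0, 0], 0.5]
    - [[0.001, 0, 0.078], [0, 0, 0], 0.5]
    - [[0, 0, 0], [0, 0, 0], 0]
    - [[0, 0, 0], [0, 0, 0], 0]
    - [[0, 0, 0], [0, 0, 0], 0]

```text
clock: 19.88
eef_pos: [0.4505, 0.166, 0.0219]
tool_rot: [-0.039, 0.999, -0.0, -0.0]
ft_force: [-0.2, -0.1, -1.0]
grip_width: 0.0309
grasp_force: 59.7
```

apply_moves:
  steps:
    - [[0, 0, 0], [0, 0, 0], 0]
    - [[0, 0, 0], [0, 0, 0], 0]
    - [[0, 0, -0.065], [0, 0, 0], 0]
    - [[0, 0, -0.065], [0, 0, 0], 0]
    - [[0, 0, -0.065], [0, 0, 0], 0]
    - [[0, 0, -0.065], [0, 0, 0], 0]
    - [[0, 0, -0.065], [0, 0, 0], 0]
    - [[0, 0, -0.065], [0, 0, 0], 0]

```text
clock: 20.55
eef_pos: [0.4502, 0.1665, 0.1008]
tool_rot: [-0.039, 0.999, 0.0, 0.0]
ft_force: [-0.4, -0.1, -0.5]
grip_width: 0.0307
grasp_force: 59.7
```

apply_moves:
  steps:
    - [[-0.037, -0.134, 0], [0, 0, 0], 0]
    - [[-0.037, -0.134, 0], [0, 0, 0], 0]
    - [[-0.037, -0.134, 0], [0, 0, 0], 0]
    - [[-0.037, -0.134, 0], [0, 0, 0], 0]
    - [[-0.037, -0.134, 0], [0, 0, 0], 0]
    - [[-0.037, -0.133, 0], [0, 0, 0], 0]
    - [[-0.037, -0.133, 0], [0, 0, 0], 0]
    - [[-0.036, -0.133, 0], [0, 0, 0], 0]

```text
clock: 21.22
eef_pos: [0.5261, -0.0434, 0.1002]
tool_rot: [-0.039, 0.999, 0.0, 0.0]
ft_force: [0.2, 0.7, 0.5]
grip_width: 0.0312
grasp_force: 59.7
```

apply_moves:
  steps:
    - [[0, 0, 0.1], [0, 0, 0], 0]
    - [[0, 0, 0.1], [0, 0, 0], 0]
    - [[0, 0, 0], [0, 0, 0], 0]
    - [[0, 0, 0], [0, 0, 0], 0]
    - [[0, 0, 0], [0, 0, 0], 0]
    - [[0, 0, 0], [0, 0, 0], 0]
    - [[0, 0, 0], [0, 0, 0], 0]
    - [[0, 0, 0], [0, 0, 0], 0]

```text
clock: 21.88
eef_pos: [0.5266, -0.0417, 0.061]
tool_rot: [-0.04, 0.999, -0.0, 0.001]
ft_force: [-0.3, 0.3, -0.8]
grip_width: 0.031
grasp_force: 59.7
```

```bash
python3 rusks.py; python3 plan.py "527 -42 24 94.7 0 5"  "527 -42 24 94.7 .46 4" "527 -42 130 94.7 .46 5" "434 -363 130 94.7 .46 10"
```

```text
45 0.0252 [549.4  16.1] [12.5 20. ] 89.7
376 0.0266 [ 509.7 -253.1] [73.3 31.7] 4.2
287 0.0272 [ 504. -187.] [73.8 25.3] 0.4
139 0.0248 [504.7  21.7] [37.6 29.1] 6.2
at [526.4 -41.8  60.8] yaw 94.5 tilt [ 0.002 -0.    -1.   ] t 21.93 j [ -5.  26. -12.  52.  -0.  -9.] w 0.0308 F [ 0.1 -0.4  0.2]
[[[-0.001, 0.0, 0.037], [0, 0, -0.0002], 0.0], [[0.0, 0.0, 0.037], [0, 0, -0.0002], 0.0], [[-0.001, 0.0, 0.037], [0, 0, -0.0002], 0.0], [[0.0, -0.001, 0.036], [0, 0, -0.0002], 0.0], [[-0.001, 0.0, 0.037], [0, 0, -0.0002], 0.0], [[0.0, 0.0, 0.0], [0, 0, 0.0], 0.46], [[0.0, 0.0, 0.0], [0, 0, 0.0], 0.46], [[0.0, 0.0, 0.0], [0, 0, 0.0], 0.46]]
[[[0.0, 0.0, 0.0], [0, 0, 0.0], 0.46], [[0.0, 0.0, -0.106], [0, 0, 0.0], 0.46], [[0.0, 0.0, -0.106], [0, 0, 0.0], 0.46], [[0.0, 0.0, -0.106], [0, 0, 0.0], 0.46], [[0.0, 0.0, -0.106], [0, 0, 0.0], 0.46], [[0.0, 0.0, -0.106], [0, 0, 0.0], 0.46], [[0.06, -0.156, 0.0], [0, 0, 0.0], 0.46], [[0.059, -0.156, 0.0], [0, 0, 0.0], 0.46]]
[[[0.06, -0.156, 0.0], [0, 0, 0.0], 0.46], [[0.059, -0.156, 0.0], [0, 0, 0.0], 0.46], [[0.06, -0.156, 0.0], [0, 0, 0.0], 0.46], [[0.059, -0.156, 0.0], [0, 0, 0.0], 0.46], [[0.06, -0.156, 0.0], [0, 0, 0.0], 0.46], [[0.059, -0.157, 0.0], [0, 0, 0.0], 0.46], [[0.06, -0.156, 0.0], [0, 0, 0.0], 0.46], [[0.059, -0.157, 0.0], [0, 0, 0.0], 0.46]]
```

apply_moves:
  steps:
    - [[0, 0, 0.037], [0, 0, 0], 0]
    - [[0, 0, 0.037], [0, 0, 0], 0]
    - [[0, 0, 0.037], [0, 0, 0], 0]
    - [[0, 0, 0.036], [0, 0, 0], 0]
    - [[0, 0, 0.037], [0, 0, 0], 0]
    - [[0, 0, 0], [0, 0, 0], 0]
    - [[0, 0, 0], [0, 0, 0], 0.46]
    - [[0, 0, 0], [0, 0, 0], 0.46]

```text
clock: 22.6
eef_pos: [0.526, -0.042, 0.023]
tool_rot: [-0.039, 0.999, 0.0, -0.0]
ft_force: [0.3, -0.1, 0.1]
grip_width: 0.0394
grasp_force: 0.0
```

apply_moves:
  steps:
    - [[0, 0, 0], [0, 0, 0], 0.46]
    - [[0, 0, -0.106], [0, 0, 0], 0.46]
    - [[0, 0, -0.106], [0, 0, 0], 0.46]
    - [[0, 0, -0.106], [0, 0, 0], 0.46]
    - [[0, 0, -0.106], [0, 0, 0], 0.46]
    - [[0, 0, -0.106], [0, 0, 0], 0.46]
    - [[0.06, -0.156, 0], [0, 0, 0], 0.46]
    - [[0.06, -0.156, 0], [0, 0, 0], 0.46]

```text
clock: 23.27
eef_pos: [0.5089, -0.1058, 0.1318]
tool_rot: [-0.041, 0.999, -0.001, 0.003]
ft_force: [-0.2, -0.8, 0.0]
grip_width: 0.0391
grasp_force: 0.0
```

apply_moves:
  steps:
    - [[0.06, -0.156, 0], [0, 0, 0], 0.46]
    - [[0.06, -0.156, 0], [0, 0, 0], 0.46]
    - [[0.06, -0.156, 0], [0, 0, 0], 0.46]
    - [[0.059, -0.156, 0], [0, 0, 0], 0.46]
    - [[0.059, -0.156, 0], [0, 0, 0], 0.46]
    - [[0.059, -0.157, 0], [0, 0, 0], 0.46]
    - [[0.059, -0.156, 0], [0, 0, 0], 0.46]
    - [[0.059, -0.157, 0], [0, 0, 0], 0.46]

```text
clock: 23.93
eef_pos: [0.4313, -0.3644, 0.1298]
tool_rot: [-0.039, 0.999, -0.0, 0.001]
ft_force: [0.9, 0.1, -0.7]
grip_width: 0.0394
grasp_force: 0.0
```

apply_moves:
  steps:
    - [[0, 0, 0.1], [0, 0, 0], 0.46]
    - [[0, 0, 0.1], [0, 0, 0], 0.46]
    - [[0, 0, 0], [0, 0, 0], 0.46]
    - [[0, 0, 0], [0, 0, 0], 0.46]
    - [[0, 0, 0], [0, 0, 0], 0.46]
    - [[0, 0, 0], [0, 0, 0], 0.46]
    - [[0, 0, 0], [0, 0, 0], 0.46]
    - [[0, 0, 0], [0, 0, 0], 0.46]

```text
clock: 24.6
eef_pos: [0.4326, -0.3629, 0.0903]
tool_rot: [-0.04, 0.999, -0.001, 0.001]
ft_force: [0.0, -0.5, 0.8]
grip_width: 0.039
grasp_force: 0.0
```

```bash
python3 rusks.py; python3 - <<'E'
from h import *
a=camera('top')[0][180:320,240:460]; cv2.imwrite('pics/c4.png',cv2.resize(a[...,::-1],None,fx=3,fy=3))
E
python3 plan.py "434.5 -363 38 94.7 .46 5" "434.5 -363 38 94.7 0 3"
```

```text
259 0.025 [522.5  23.2] [73.4 30. ] 6.0
376 0.0267 [ 509.7 -253.2] [73.  31.6] 3.0
202 0.0252 [523.5 -41. ] [41.9 29.9] 8.9
374 0.0268 [ 504.  -182.7] [74.  31.1] 5.3
114 0.4786 [ 460.8 -325.2] [ 7.9 58.2] 50.1
at [ 432.2 -362.8   89.8] yaw 94.5 tilt [ 0.001 -0.001 -1.   ] t 24.7 j [-40.  27.  -5.  58.  -0. -45.] w 0.0391 F [ 0.1 -0.7  0.5]
[[[-0.002, 0.0, 0.052], [0, 0, -0.0002], 0.46], [[-0.002, -0.001, 0.052], [0, 0, -0.0002], 0.46], [[-0.002, 0.0, 0.052], [0, 0, -0.0002], 0.46], [[-0.003, -0.001, 0.052], [0, 0, -0.0002], 0.46], [[-0.002, 0.0, 0.051], [0, 0, -0.0002], 0.46], [[0.0, 0.0, 0.0], [0, 0, 0.0], 0.0], [[0.0, 0.0, 0.0], [0, 0, 0.0], 0.0], [[0.0, 0.0, 0.0], [0, 0, 0.0], 0.0]]
```

View pics/c4.png

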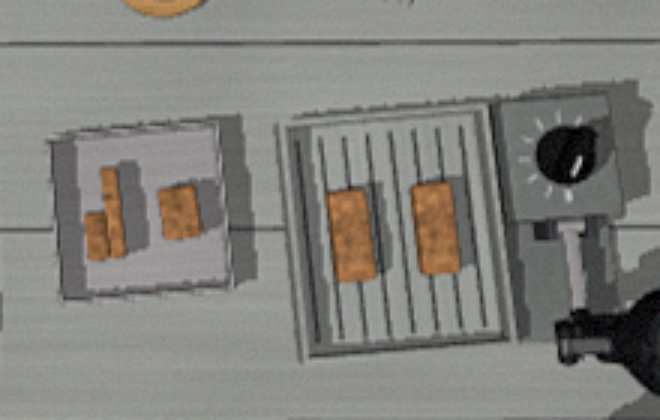

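apply_moves:
  steps:
    - [[-0.002, 0, 0.052], [0, 0, 0], 0.46]
    - [[-0.002, 0, 0.052], [0, 0, 0], 0.46]
    - [[-0.002, 0, 0.052], [0, 0, 0], 0.46]
    - [[-0.002, 0, 0.052], [0, 0, 0], 0.46]
    - [[-0.002, 0, 0.051], [0, 0, 0], 0.46]
    - [[0, 0, 0], [0, 0, 0], 0]
    - [[0, 0, 0], [0, 0, 0], 0]
    - [[0, 0, 0], [0, 0, 0], 0]

```text
clock: 25.37
eef_pos: [0.433, -0.3635, 0.0368]
tool_rot: [-0.039, 0.999, -0.001, -0.001]
ft_force: [-1.8, -5.0, -5.5]
grip_width: 0.013
grasp_force: 60.0
```

```bash
args=$(python3 - <<'E'
import numpy as np
for f in (.14,.28,.42,.56,.7,.84,.95): print(f'"{512-.9966*78*np.cos(f):.1f} {-356.9-.0819*78*np.cos(f):.1f} {38+78*np.sin(f):.1f} 94.7 0 1"',end=' ')
E
); echo $args; eval python3 plan.py 'from "434.3 -363.2 38 94.7"' $args
```

```text
"435.0 -363.2 48.9 94.7 0 1" "437.3 -363.0 59.6 94.7 0 1" "441.0 -362.7 69.8 94.7 0 1" "446.1 -362.3 79.4 94.7 0 1" "452.5 -361.8 88.2 94.7 0 1" "460.1 -361.2 96.1 94.7 0 1" "466.8 -360.6 101.4 94.7 0 1"
at [ 433.  -363.5   36.8] yaw 94.5 tilt [-0.002 -0.002 -1.   ] t 25.37 j [-40.  31.  -8.  51.  -0. -44.] w 0.013 F [-1.8 -5.  -5.5]
[[[-0.003, 0.0, -0.054], [0, 0, 0.0], 0.0], [[-0.012, 0.0, -0.054], [0, 0, 0.0], 0.0], [[-0.019, 0.0, -0.051], [0, 0, 0.0], 0.0], [[-0.025, 0.0, -0.048], [0, 0, 0.0], 0.0], [[-0.032, 0.0, -0.044], [0, 0, 0.0], 0.0], [[-0.038, -0.001, -0.04], [0, 0, 0.0], 0.0], [[-0.034, 0.001, -0.026], [0, 0, 0.0], 0.0], [[0, 0, 0], [0, 0, 0], 0.0]]
```

apply_moves:
  steps:
    - [[-0.001, 0, -0.027], [0, 0, 0], 0]
    - [[-0.002, 0, -0.027], [0, 0, 0], 0]
    - [[-0.006, 0, -0.027], [0, 0, 0], 0]
    - [[-0.006, 0, -0.027], [0, 0, 0], 0]
    - [[-0.01, 0, -0.026], [0, 0, 0], 0]
    - [[-0.01, 0, -0.025], [0, 0, 0], 0]
    - [[-0.013, 0, -0.024], [0, 0, 0], 0]
    - [[-0.013, 0, -0.024], [0, 0, 0], 0]

```text
clock: 26.03
eef_pos: [0.4448, -0.3625, 0.0783]
tool_rot: [-0.039, 0.999, -0.001, -0.001]
ft_force: [-0.3, -5.9, -9.9]
grip_width: 0.0131
grasp_force: 58.5
```

apply_moves:
  steps:
    - [[-0.016, 0, -0.022], [0, 0, 0], 0]
    - [[-0.016, 0, -0.022], [0, 0, 0], 0]
    - [[-0.019, 0, -0.02], [0, 0, 0], 0]
    - [[-0.019, 0, -0.02], [0, 0, 0], 0]
    - [[-0.017, 0, -0.014], [0, 0, 0], 0]
    - [[-0.017, 0, -0.013], [0, 0, 0], 0]
    - [[0, 0, 0], [0, 0, 0], 0]
    - [[0, 0, 0], [0, 0, 0], 0]

```text
clock: 26.7
eef_pos: [0.4651, -0.3609, 0.1007]
tool_rot: [-0.039, 0.999, -0.001, -0.002]
ft_force: [-2.6, -4.8, -6.3]
grip_width: 0.0129
grasp_force: 58.9
```

```bash
python3 plan.py; python3 - <<'E'
from h import *
a=camera('scene')[0][100:200,160:310]; cv2.imwrite('pics/c5.png',cv2.resize(a[...,::-1],None,fx=5,fy=5))
E
```

```text
at [ 465.1 -360.9  100.7] yaw 94.5 tilt [-0.004 -0.002 -1.   ] t 26.7 j [-38.  29.   1.  61.  -0. -42.] w 0.0129 F [-2.6 -4.8 -6.3]
```

View pics/c5.png

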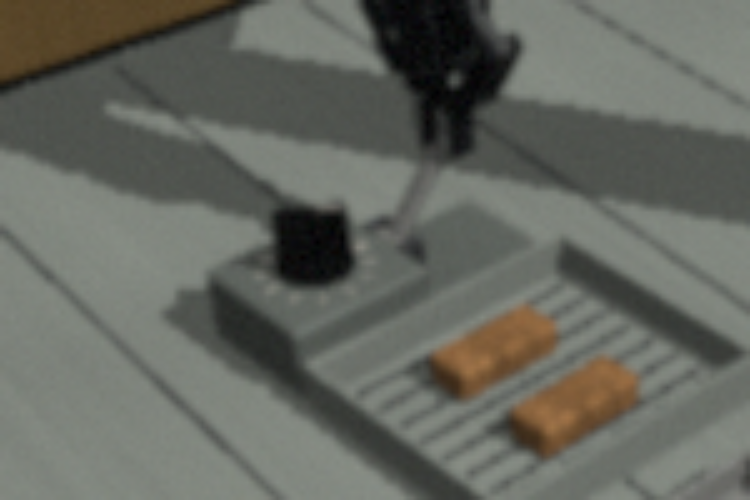

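```bash
python3 plan.py "465 -361 100.7 94.5 .45 4" "465 -361 170 94.5 .45 4" "568 -352 170 64 .45 8" "568 -352 110 64 .45 4" "568 -352 79 64 .45 4" 
```

```text
at [ 465.1 -360.8  100.7] yaw 94.5 tilt [-0.003 -0.002 -1.   ] t 26.75 j [-38.  29.   1.  61.  -0. -42.] w 0.0128 F [-2.5 -4.3 -5.1]
[[[0.0, 0.0, 0.0], [0, 0, -0.0001], 0.45], [[0.0, 0.0, 0.0], [0, 0, -0.0001], 0.45], [[0.0, 0.0, 0.0], [0, 0, -0.0001], 0.45], [[0.001, -0.001, 0.0], [0, 0, -0.0001], 0.45], [[0.0, 0.0, -0.087], [0, 0, 0.0], 0.45], [[0.0, 0.0, -0.087], [0, 0, 0.0], 0.45], [[0.0, 0.0, -0.086], [0, 0, 0.0], 0.45], [[0.0, 0.0, -0.087], [0, 0, 0.0], 0.45]]
[[[-0.065, 0.001, 0.0], [0, 0, 0.0212], 0.45], [[-0.064, 0.005, 0.0], [0, 0, 0.0212], 0.45], [[-0.064, 0.009, 0.0], [0, 0, 0.0212], 0.45], [[-0.063, 0.013, 0.0], [0, 0, 0.0212], 0.45], [[-0.062, 0.018, 0.0], [0, 0, 0.0212], 0.45], [[-0.061, 0.022, 0.0], [0, 0, 0.0212], 0.45], [[-0.06, 0.025, 0.0], [0, 0, 0.0212], 0.45], [[-0.057, 0.03, 0.0], [0, 0, 0.0212], 0.45]]
[[[0.0, 0.0, 0.075], [0, 0, 0.0], 0.45], [[0.0, 0.0, 0.075], [0, 0, 0.0], 0.45], [[0.0, 0.0, 0.075], [0, 0, 0.0], 0.45], [[-0.001, 0.0, 0.075], [0, 0, 0.0], 0.45], [[0.0, 0.0, 0.039], [0, 0, 0.0], 0.45], [[0.0, 0.0, 0.039], [0, 0, 0.0], 0.45], [[0.0, 0.0, 0.039], [0, 0, 0.0], 0.45], [[0.0, 0.0, 0.038], [0, 0, 0.0], 0.45]]
```

apply_moves:
  steps:
    - [[0, 0, 0], [0, 0, 0], 0.45]
    - [[0, 0, 0], [0, 0, 0], 0.45]
    - [[0, 0, 0], [0, 0, 0], 0.45]
    - [[0, 0, 0], [0, 0, 0], 0.45]
    - [[0, 0, -0.087], [0, 0, 0], 0.45]
    - [[0, 0, -0.087], [0, 0, 0], 0.45]
    - [[0, 0, -0.087], [0, 0, 0], 0.45]
    - [[0, 0, -0.087], [0, 0, 0], 0.45]

```text
clock: 27.42
eef_pos: [0.4669, -0.3596, 0.1717]
tool_rot: [-0.039, 0.999, 0.0, 0.0]
ft_force: [-0.1, -0.1, 0.2]
grip_width: 0.0383
grasp_force: 0.0
```

apply_moves:
  steps:
    - [[-0.065, 0.001, 0], [0, 0, 0.021], 0.45]
    - [[-0.064, 0.005, 0], [0, 0, 0.021], 0.45]
    - [[-0.064, 0.009, 0], [0, 0, 0.021], 0.45]
    - [[-0.063, 0.013, 0], [0, 0, 0.021], 0.45]
    - [[-0.062, 0.018, 0], [0, 0, 0.021], 0.45]
    - [[-0.061, 0.022, 0], [0, 0, 0.021], 0.45]
    - [[-0.06, 0.025, 0], [0, 0, 0.021], 0.45]
    - [[-0.057, 0.03, 0], [0, 0, 0.021], 0.45]

```text
clock: 28.08
eef_pos: [0.5706, -0.3502, 0.171]
tool_rot: [0.224, 0.975, 0.0, 0.0]
ft_force: [-0.4, 0.5, -0.4]
grip_width: 0.0382
grasp_force: 0.0
```

apply_moves:
  steps:
    - [[0, 0, 0.075], [0, 0, 0], 0.45]
    - [[0, 0, 0.075], [0, 0, 0], 0.45]
    - [[0, 0, 0.075], [0, 0, 0], 0.45]
    - [[0, 0, 0], [0, 0, 0], 0.45]
    - [[0, 0, 0], [0, 0, 0], 0.45]
    - [[0, 0, 0], [0, 0, 0], 0.45]
    - [[0, 0, 0], [0, 0, 0], 0.45]
    - [[0, 0, 0], [0, 0, 0], 0.45]

```text
clock: 28.75
eef_pos: [0.5703, -0.3511, 0.1271]
tool_rot: [0.223, 0.975, -0.0, 0.001]
ft_force: [0.1, 0.0, -0.0]
grip_width: 0.0383
grasp_force: 0.0
```

```bash
python3 plan.py "568 -352 79 64 .45 5" "568 -352 79 64 0 3"; python3 - <<'E'
from h import *
p,d=camera('top'); C=cloud('top',d); a=p[190:310,380:470]; cv2.imwrite('pics/c6.png',cv2.resize(a[...,::-1],None,fx=5,fy=5))
p,d=camera('scene'); C=cloud('scene',d)
k=(abs(C[...,0]-.463)<.03)&(abs(C[...,1]+.361)<.015)&(C[...,2]>.05)&(C[...,2]<.135)
print(k.sum(), C[k].min(0),C[k].max(0),C[k].mean(0))
E
```

```text
at [ 570.3 -351.1  127.1] yaw 64.3 tilt [ 0.002 -0.001 -1.   ] t 28.75 j [-32.  37.  18.  71.   0.  -6.] w 0.0383 F [ 0.1  0.  -0. ]
[[[0.002, -0.002, 0.048], [0, 0, 0.0003], 0.45], [[0.002, -0.002, 0.048], [0, 0, 0.0003], 0.45], [[0.001, -0.002, 0.048], [0, 0, 0.0003], 0.45], [[0.002, -0.002, 0.048], [0, 0, 0.0003], 0.45], [[0.001, -0.001, 0.048], [0, 0, 0.0003], 0.45], [[0.0, 0.0, 0.0], [0, 0, 0.0], 0.0], [[0.0, 0.0, 0.0], [0, 0, 0.0], 0.0], [[0.0, 0.0, 0.0], [0, 0, 0.0], 0.0]]
89 [ 0.45210543 -0.3651641   0.05902798] [ 0.49299144 -0.34867991  0.11193677] [ 0.47339294 -0.35606759  0.08995723]
```

View pics/c6.png

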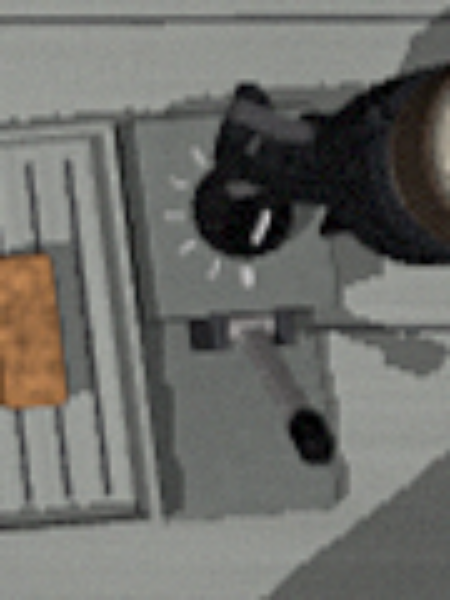

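apply_moves:
  steps:
    - [[0.002, -0.002, 0.048], [0, 0, 0], 0.45]
    - [[0.002, -0.002, 0.048], [0, 0, 0], 0.45]
    - [[0.001, -0.002, 0.048], [0, 0, 0], 0.45]
    - [[0.002, -0.002, 0.048], [0, 0, 0], 0.45]
    - [[0.001, -0.001, 0.046], [0, 0, 0], 0.45]
    - [[0, 0, 0], [0, 0, 0], 0]
    - [[0, 0, 0], [0, 0, 0], 0]
    - [[0, 0, 0], [0, 0, 0], 0]

```text
clock: 29.52
eef_pos: [0.5665, -0.3521, 0.0771]
tool_rot: [0.223, 0.975, -0.001, -0.001]
ft_force: [-0.6, -2.6, -3.7]
grip_width: 0.0131
grasp_force: 59.2
```

apply_moves:
  steps:
    - [[0, 0, 0], [0, 0, 0], 0]
    - [[0, 0, 0], [0, 0, 0], 0]
    - [[0, 0, 0], [0, 0, 0.03], 0]
    - [[0, 0, 0], [0, 0, 0.03], 0]
    - [[0, 0, 0], [0, 0, 0.03], 0]
    - [[0, 0, 0], [0, 0, 0.03], 0]
    - [[0, 0, 0], [0, 0, 0.03], 0]
    - [[0, 0, 0], [0, 0, 0], 0]

```text
clock: 30.18
eef_pos: [0.5669, -0.3518, 0.0771]
tool_rot: [0.445, 0.895, -0.0, -0.001]
ft_force: [-0.8, -3.9, -7.7]
grip_width: 0.0132
grasp_force: 58.6
```

```bash
python3 plan.py
```

```text
at [ 566.9 -351.8   77.1] yaw 37.1 tilt [-0.001  0.    -1.   ] t 30.18 j [-32.  39.  14.  65.  -0.  21.] w 0.0132 F [-0.8 -3.9 -7.7]
```

apply_moves:
  steps:
    - [[0, 0, 0], [0, 0, 0.03], 0]
    - [[0, 0, 0], [0, 0, 0.03], 0]
    - [[0, 0, 0], [0, 0, 0.03], 0]
    - [[0, 0, 0], [0, 0, 0.03], 0]
    - [[0, 0, 0], [0, 0, 0.03], 0]
    - [[0, 0, 0], [0, 0, 0.03], 0]
    - [[0, 0, 0], [0, 0, 0.03], 0]
    - [[0, 0, 0], [0, 0, 0.03], 0]

```text
clock: 30.85
eef_pos: [0.5676, -0.3516, 0.0771]
tool_rot: [0.743, 0.669, 0.0, 0.0]
ft_force: [1.3, -2.8, -9.8]
grip_width: 0.0134
grasp_force: 58.6
```

apply_moves:
  steps:
    - [[0, 0, 0], [0, 0, 0.03], 0]
    - [[0, 0, 0], [0, 0, 0.03], 0]
    - [[0, 0, 0], [0, 0, 0.03], 0]
    - [[0, 0, 0], [0, 0, 0.017], 0]
    - [[0, 0, 0], [0, 0, 0], 0]
    - [[0, 0, 0], [0, 0, 0], 0]
    - [[0, 0, 0], [0, 0, 0], 0]
    - [[0, 0, 0], [0, 0, 0], 0]

```text
clock: 31.52
eef_pos: [0.568, -0.3517, 0.0771]
tool_rot: [0.844, 0.537, 0.0, 0.0]
ft_force: [3.7, -4.4, -12.5]
grip_width: 0.0127
grasp_force: 58.5
```

```bash
python3 plan.py
```

```text
at [ 568.  -351.7   77.1] yaw -25.1 tilt [ 0.001 -0.    -1.   ] t 31.52 j [-32.  39.  14.  65.   0.  83.] w 0.0127 F [  3.7  -4.4 -12.5]
```

apply_moves:
  steps:
    - [[0, 0, 0], [0, 0, 0], 0.45]
    - [[0, 0, 0], [0, 0, 0], 0.45]
    - [[0, 0, 0], [0, 0, 0], 0.45]
    - [[0, 0, -0.15], [0, 0, 0], 0.45]
    - [[0, 0, -0.15], [0, 0, 0], 0.45]
    - [[0, 0, -0.17], [0, 0, 0], 0.45]
    - [[0, 0, 0], [0, 0, 0], 0]
    - [[0, 0, 0], [0, 0, 0], 0]

```text
clock: 32.18
eef_pos: [0.5693, -0.3523, 0.1768]
tool_rot: [0.844, 0.536, 0.002, 0.004]
ft_force: [0.5, 0.6, -0.1]
grip_width: 0.0148
grasp_force: 0.0
```

```bash
python3 plan.py "460 -361 171 4.7 0 8" "460 -361 145 4.7 0 2"; python3 - <<'E'
from h import *
p,d=camera('top'); a=p[190:310,380:470]; cv2.imwrite('pics/c7.png',cv2.resize(a[...,::-1],None,fx=5,fy=5))
C=cloud('top',d); k=(np.hypot(C[...,0]-.568,C[...,1]+.352)<.03)&(C[...,2]>.078)&(C[...,2]<.095)
print(k.sum(),cv2.minAreaRect((C[k][:,:2]*1000).astype(np.float32)))
E
```

```text
at [ 569.3 -352.3  176.8] yaw -25.1 tilt [ 0.007 -0.004 -1.   ] t 32.18 j [-32.  35.  22.  77.   0.  83.] w 0.0148 F [ 0.5  0.6 -0.1]
[[[-0.034, -0.06, 0.004], [0, 0, -0.0207], 0.0], [[-0.03, -0.062, 0.004], [0, 0, -0.0207], 0.0], [[-0.026, -0.063, 0.003], [0, 0, -0.0207], 0.0], [[-0.022, -0.065, 0.004], [0, 0, -0.0207], 0.0], [[-0.017, -0.066, 0.003], [0, 0, -0.0207], 0.0], [[-0.013, -0.067, 0.004], [0, 0, -0.0207], 0.0], [[-0.009, -0.068, 0.003], [0, 0, -0.0207], 0.0], [[-0.004, -0.069, 0.004], [0, 0, -0.0207], 0.0]]
[[[0.0, 0.0, 0.065], [0, 0, 0.0], 0.0], [[0.0, 0.0, 0.065], [0, 0, 0.0], 0.0], [[0, 0, 0], [0, 0, 0], 0.0], [[0, 0, 0], [0, 0, 0], 0.0], [[0, 0, 0], [0, 0, 0], 0.0], [[0, 0, 0], [0, 0, 0], 0.0], [[0, 0, 0], [0, 0, 0], 0.0], [[0, 0, 0], [0, 0, 0], 0.0]]
122 ((568.078125, -351.37030029296875), (43.216888427734375, 14.443277359008789), 63.38006591796875)
```

View pics/c7.png

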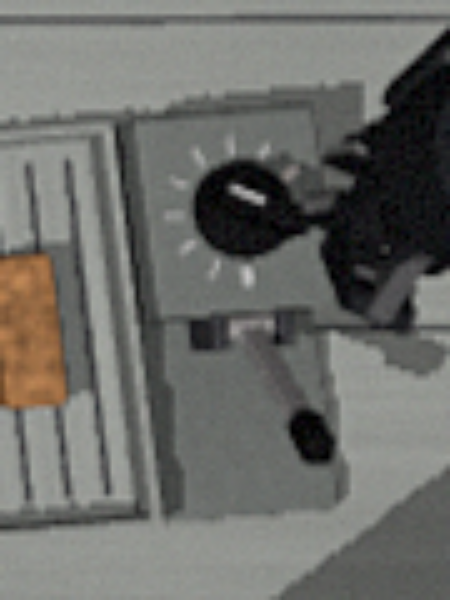

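apply_moves:
  steps:
    - [[-0.034, -0.06, 0.003], [0, 0, -0.0207], 0]
    - [[-0.03, -0.062, 0.003], [0, 0, -0.0207], 0]
    - [[-0.026, -0.063, 0.003], [0, 0, -0.0207], 0]
    - [[-0.022, -0.065, 0.003], [0, 0, -0.0207], 0]
    - [[-0.017, -0.066, 0.003], [0, 0, -0.0207], 0]
    - [[-0.013, -0.067, 0.003], [0, 0, -0.0207], 0]
    - [[-0.009, -0.068, 0.003], [0, 0, -0.0207], 0]
    - [[-0.004, -0.069, 0.003], [0, 0, -0.0207], 0]

```text
clock: 32.9
eef_pos: [0.4564, -0.3591, 0.1656]
tool_rot: [0.677, 0.736, 0.0, -0.002]
ft_force: [0.0, -0.5, -0.1]
grip_width: -0.0001
grasp_force: 0.0
```

apply_moves:
  steps:
    - [[0, 0, 0.06], [0, 0, 0], 0]
    - [[0, 0, 0.06], [0, 0, 0], 0]
    - [[0, 0, 0], [0, 0, 0], 0]
    - [[0, 0, 0], [0, 0, 0], 0]
    - [[0, 0, 0], [0, 0, 0], 0]
    - [[0, 0, 0], [0, 0, 0], 0]
    - [[0, 0, 0], [0, 0, 0], 0]
    - [[0, 0, 0], [0, 0, 0], 0]

```text
clock: 33.57
eef_pos: [0.4584, -0.3602, 0.1436]
tool_rot: [0.678, 0.735, 0.0, 0.0]
ft_force: [-0.2, -1.0, -0.8]
grip_width: -0.0
grasp_force: 0.0
```

```bash
args=$(python3 - <<'E'
import numpy as np
for f in (.9,.75,.6,.45,.3,.15,.05,0): print(f'"{512-.9966*80*np.cos(f):.1f} {-356.9-.0819*80*np.cos(f):.1f} {57+90*np.sin(f)+8*np.cos(f)-1:.1f} 4.7 0 2"',end=' ')
E
); eval python3 plan.py $args
```

```text
at [ 458.4 -360.2  143.6] yaw 4.6 tilt [ 0.001 -0.001 -1.   ] t 33.57 j [-38.  27.   3.  66.   0.  47.] w -0.0 F [-0.2 -1.  -0.8]
[[[-0.003, 0.01, 0.03], [0, 0, -0.0002], 0.0], [[-0.003, 0.01, 0.031], [0, 0, -0.0002], 0.0], [[0.0, -0.022, 0.021], [0, 0, 0.0], 0.0], [[0.0, -0.022, 0.02], [0, 0, 0.0], 0.0], [[0.0, -0.019, 0.025], [0, 0, 0.0], 0.0], [[0.001, -0.019, 0.024], [0, 0, 0.0], 0.0], [[0.0, -0.015, 0.028], [0, 0, 0.0], 0.0], [[-0.001, -0.015, 0.027], [0, 0, 0.0], 0.0]]
[[[0.0, -0.011, 0.031], [0, 0, 0.0], 0.0], [[0.0, -0.011, 0.03], [0, 0, 0.0], 0.0], [[0.0, -0.006, 0.032], [0, 0, 0.0], 0.0], [[0.0, -0.007, 0.032], [0, 0, 0.0], 0.0], [[0.0, -0.002, 0.022], [0, 0, 0.0], 0.0], [[0.001, -0.002, 0.023], [0, 0, 0.0], 0.0], [[0.0, 0.0, 0.011], [0, 0, 0.0], 0.0], [[-0.001, 0.0, 0.011], [0, 0, 0.0], 0.0]]
```

apply_moves:
  steps:
    - [[-0.003, 0.01, 0.03], [0, 0, 0], 0]
    - [[-0.003, 0.01, 0.03], [0, 0, 0], 0]
    - [[0, -0.022, 0.021], [0, 0, 0], 0]
    - [[0, -0.022, 0.02], [0, 0, 0], 0]
    - [[0, -0.019, 0.025], [0, 0, 0], 0]
    - [[0, -0.019, 0.024], [0, 0, 0], 0]
    - [[0, -0.015, 0.028], [0, 0, 0], 0]
    - [[0, -0.015, 0.027], [0, 0, 0], 0]

```text
clock: 34.23
eef_pos: [0.4387, -0.3628, 0.1016]
tool_rot: [0.678, 0.735, -0.0, -0.0]
ft_force: [-2.1, -1.0, 3.0]
grip_width: -0.0002
grasp_force: 1.3
```

apply_moves:
  steps:
    - [[0, -0.011, 0.03], [0, 0, 0], 0]
    - [[0, -0.011, 0.03], [0, 0, 0], 0]
    - [[0, -0.006, 0.032], [0, 0, 0], 0]
    - [[0, -0.007, 0.032], [0, 0, 0], 0]
    - [[0, -0.002, 0.022], [0, 0, 0], 0]
    - [[0, -0.002, 0.022], [0, 0, 0], 0]
    - [[0, 0, 0.01], [0, 0, 0], 0]
    - [[0, 0, 0.01], [0, 0, 0], 0]

```text
clock: 34.9
eef_pos: [0.4319, -0.3633, 0.0648]
tool_rot: [0.678, 0.735, -0.0, -0.0]
ft_force: [-4.6, 3.8, 17.4]
grip_width: 0.0002
grasp_force: 8.5
```

apply_moves:
  steps:
    - [[0, 0, 0.005], [0, 0, 0], 0]
    - [[0, 0, 0], [0, 0, 0], 0]
    - [[0, 0, 0], [0, 0, 0], 0]
    - [[0, 0, 0], [0, 0, 0], 0]
    - [[0, 0, 0], [0, 0, 0], 0]
    - [[0, 0, 0], [0, 0, 0], 0]
    - [[0, 0, 0], [0, 0, 0], 0]
    - [[0, 0, 0], [0, 0, 0], 0]

```text
clock: 35.57
eef_pos: [0.4318, -0.3632, 0.0649]
tool_rot: [0.678, 0.735, -0.0, 0.0]
ft_force: [-4.3, 2.0, 9.7]
grip_width: 0.0002
grasp_force: 4.8
```

```bash
python3 plan.py
```

```text
at [ 431.8 -363.2   64.9] yaw 4.6 tilt [ 0. -0. -1.] t 35.57 j [-40.  29.  -6.  55.  -0.  45.] w 0.0002 F [-4.3  2.   9.7]
```

The lever is at its stop: TCP at 64.9 mm puts the fingertips at 48 mm with a 10 N reaction. Now rise clear and check everything.

apply_moves:
  steps:
    - [[0, 0, -0.05], [0, 0, 0], 0]
    - [[0, 0, -0.15], [0, 0, 0], 0]
    - [[0, 0, -0.2], [0, 0, 0], 0]
    - [[0, 0, -0.2], [0, 0, 0], 0]
    - [[0, -0.15, 0], [0, 0, 0], 0]
    - [[0, -0.15, 0], [0, 0, 0], 0]
    - [[0, 0, 0], [0, 0, 0], 0]
    - [[0, 0, 0], [0, 0, 0], 0]

```text
clock: 36.23
eef_pos: [0.3715, -0.3684, 0.1843]
tool_rot: [0.679, 0.734, 0.0, 0.001]
ft_force: [0.5, 0.1, 0.0]
grip_width: 0.0002
grasp_force: 0.0
```

```bash
python3 rusks.py; python3 - <<'E'
from h import *
p,d=camera('top'); a=p[120:320,120:470]; cv2.imwrite('pics/c8.png',cv2.resize(a[...,::-1],None,fx=2.2,fy=2.2))
C=cloud('top',d); k=(np.hypot(C[...,0]-.568,C[...,1]+.352)<.03)&(C[...,2]>.078)&(C[...,2]<.095)
print(k.sum(),cv2.minAreaRect((C[k][:,:2]*1000).astype(np.float32)))
k=(np.hypot(C[...,0]-.434,C[...,1]+.363)<.014)&(C[...,2]>.03); print(k.sum(),np.percentile(C[k][:,2],[10,50,90]))
E
```

```text
259 0.0249 [522.5  23.1] [73.4 30.3] 6.0
377 0.0265 [ 509.7 -253.1] [73.3 31.7] 4.2
202 0.0248 [523.6 -40.8] [41.6 30.3] 8.7
372 0.0269 [ 504.  -182.5] [73.9 31.2] 5.8
126 ((567.89306640625, -351.61895751953125), (42.82493591308594, 14.175125122070312), 64.5556869506836)
222 [0.04487558 0.25964483 0.46560327]
```

View pics/c8.png

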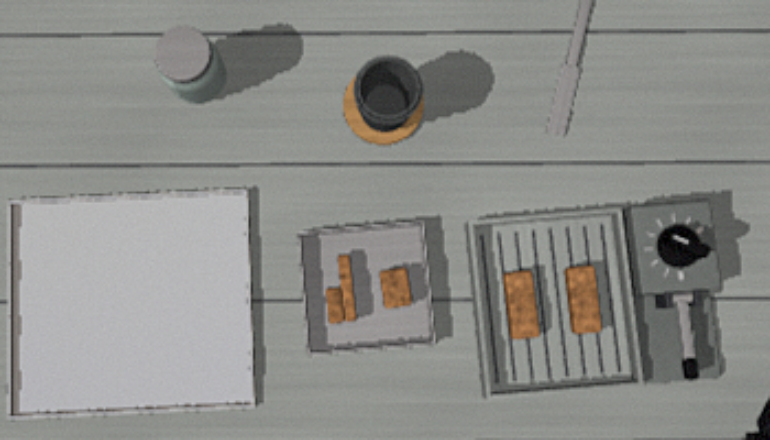

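The tray is empty. Both whole rusks lie in the box at (522,303) and (583,299), and the culls are in the tin at (343,290) and (396,287). The dial bar is at 64.6° (click 4 is 64.7°), the lever is down at (690,368), and the bystanders haven't moved.

```bash
python3 -c "
from workcell import bot
print(bot.job_done())"
```

```text
the job is handed in; nothing more can be done
None
```

The job is handed in, with no verdict returned: both whole rusks lie flat on the warmer floor, the short and chipped ones are in the tin, the dial is on click 4, and the lever is fully down.

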